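# Tile tote over the track of the dust cupboard

## Task

Put the wooden tote of glazed test tiles away in the open bay of the dust cupboard: tip its front end up onto the raised door track while its rear end stays on the bench, then push it in over the track until it stands flat on the cupboard floor behind the track, and slide the door fully shut. Never tip the tote so far that tiles would fall out, and leave the bowl, spray bottle, slabs and vase where they stand.

Things in the scene. Friction and masses are not known exactly. Their poses are not given: they have to be found in the camera images.
- tote: Open wooden tote of upright glazed tiles (fixed in it), 140 mm long (x), 105 mm wide (y), 0.55 to 0.9 kg. Origin: centre of its underside, z up; its +x end is the front, which starts 25 to 85 mm before the cupboard's track, within 10 degrees of square to it. Side walls 40 mm high, tiles to 57 mm; end boards 8 mm thick, 106 mm high, full width up to 57 mm.
- tote_front (a point): middle of the tote's front bottom edge (tote x = +70 mm, on the underside).
- tote_rear (a point): middle of the tote's rear bottom edge (tote x = -70 mm, on the underside); the rear end board stands straight above it.
- tote_grip (a point): a point to take the tote's dark wooden grip bar: middle of its section, 92 mm above the underside, 50 mm behind the front end (tote x = +20 mm). The bar, 18 mm wide and 22 mm tall, runs along tote x from end board to end board over the middle. A firm pinch across its width holds the tote at its angle, so the gripper must pitch with the tote (8 to 14 degrees) to raise the front end alone.
- cupboard: Fixed dust cupboard: aluminium frame, clear panels and roof, 550 mm wide (y), 200 deep (x), 215 high. Origin: centre of its underside; front at x = -100 mm, +x leads in. A divider at y = 0 makes two bays: the left (+y) is stocked and has a fixed door; the right (y -259 to -4 mm) is empty, the open bay. Floor board 8 mm high, from the track (x = -76 mm) to the back panel (x = +90 mm).
- track_mid (a point): point on top of the door track, in the middle of its depth (cupboard x = -88 mm) and of the right bay (cupboard y = -130 mm). The track is a fixed aluminium threshold along the whole front, 18 mm high and 24 mm deep (cupboard x = -100 to -76 mm); the bay floor behind it lies 10 mm lower than its top.
- door (a joint): sliding door of the right bay, m: 0 is fully shut, up to 0.25 when slid left (cupboard +y) in front of the left bay, where it starts (0.225 to 0.25). It runs in the front groove of the track (panel at cupboard x = -97 to -90 mm) and stays where it is left; about 1.5 N moves it.
- door_handle (a point): middle of the door's black upright bar handle: round, 12 mm thick, 85 mm tall (65 to 150 mm over the bench), standing 36 mm in front of the door panel's face, at cupboard x = -133 mm; at cupboard y = -195 mm when the door is shut, more by the joint value.
- bowl: white bowl, 110 mm across, 50 mm high, on the bench some way behind the tote; origin at the centre of its foot. Leave alone.
- spray_bottle: white spray bottle with a blue head, 72 mm across, 185 mm high, to the right of the tote; origin at the centre of its foot. Leave alone.
- slabs: pile of three fired slabs, 100 x 100 x 27 mm, on the bench to the right of the tote; origin at the centre of its underside. Leave alone.
- vase: terracotta vase, 90 mm across, 130 mm high, standing on the cupboard's roof over the left bay; origin at the centre of its foot. Leave alone.
- mouth_top (a point): middle of the front lower edge of the top track over the right bay's mouth (cupboard x = -100 mm, y = -130 mm), 195 mm over the bench. The top track is 24 mm deep and 20 mm tall and the clear roof lies behind it, so a gripper held upright cannot follow the tote in.

How it is judged:
By the outcome, as a careful person would: the job done as asked, in the order asked, and still so for the second after the job is handed in, with the robot touching nothing.
It also fails if it takes over 69 s, if anything falls off the work surface, if the arm or the gripper's body presses on something with over 40 N, if the wrist force passes 120 N, or if a joint passes its speed limit or range.

## Robot

A 6-joint arm with a two-finger parallel gripper is mounted at the origin on the work surface. World frame = base frame: x ahead of the robot, y to its left, z up, the work surface at z = 0. Lengths are in m, angles in rad, forces in N, time in s.
With the tool pointing down it reaches from about 0.35 to 1 m from the base axis. Payload 7.1 kg.
Tool frame: the origin (TCP) lies at the very end of the fingers, on their centre line; the grasp point (between the pads) lies grip_point_offset behind it (grip_point_offset is the distance from the TCP to the grasp point, in m); z points along the fingers, x is the direction in which the jaws open and shut, and the axes are right-handed (so a half turn about z gives the same grasp; the last joint's range is limited). The gripper opens to 85 mm and grips with 20 to 120 N. Pads are 22 mm wide; open, the fingers measure 114 mm over their backs; the gripper's body (76 mm by 85 mm) begins 54 mm behind the grasp point. The pads swing forward as they close: fully open they stand 13 mm farther back than shut.
Start: joints at [-1.287, 0.423, 1.63, -0, 1.089, -0.019], TCP at [0.186, -0.597, 0.231] pointing down, gripper open.
Joint ranges: [-3, 3], [-0.9, 2.11], [0.09, 2.58], [-1.31, 4.45], [0.11, 2.69], [-2.54, 2.54]. Speed limits (rad/s): [2.39, 2.39, 3.01, 3.14, 3.14, 3.14].

## Interface

Orientations are given as a rotation vector (axis times angle).
In Python, from station import read_state, camera, job_done, grip_point_offset gives the robot as it stands.
- The arm moves only by the shell command python3 -m pendant 'ROWS' [OPENING]. ROWS is JSON, a list of rows, each a list of 2 entries, a list of its own where there are three numbers: the shift along the tool's x, y, z in mm, then the turn about the tool's z in rad. In form: [[[x, y, z], spin], ...]. A call has 1 to 10 rows; each row is the pose to reach, as a shift and turn from the pose commanded when the call began, along the tool's axes at that moment; what a row does not reach only later rows make up. A row lasts 1/8 s, in which the tool goes at most 62.5 mm and 10.7 degrees, less where a joint would pass 70% of its speed; a pose out of reach is approached as far as the arm can. A call with a gripper value outside its range is refused whole. OPENING is the opening, from 0 (shut) to 1 (fully open), set as the call begins (- or left out, the last holds). The fingers move at their own pace and stop on an object; the grip force is fixed at half the most. Time passes only in rows, so rows that repeat a pose let the fingers close. It gives the time, the measured TCP pose, the force and the opening at its end, in the units of the state.
- read_state(): the state, without advancing time (a new reading comes with each control period).
- camera(name): name is "side" or "top" or "wrist"; returns a dict with "pixels" (400x640x3 uint8, red, green, blue), "fx", "fy", "cx", "cy" (pixels), "dist" ([k1, k2, p1, p2, k3] as OpenCV has them; the pictures are not rectified), "xyz" and "attitude" of the camera in the world. Camera axes: x right, y up, looking along -z (the intrinsics and any distortion apply to the point x, -y, -z); pixel columns grow to the right and rows downward; lengths in m; the calibration is good to about 2 mm. A picture is of the moment at which its call begins. There is no depth.
- job_done(): hands the job in, once; it reports no verdict.
The state is a dict: "clock": time; "qpos": joint angles; "dq": joint speeds; "joint_efforts": joint torques, N m; "position": TCP position; "ee_rot": TCP orientation; "force": force on the tool from outside, world axes, zero at the start; "moment": the same for the moment, N m; "gripper_width": finger opening in m.
Only numpy, scipy, OpenCV 4.12 (cv2) and the standard library are available. Lean on these libraries where they do the work, as an engineer would, in place of code of your own. Each camera call takes 0.05 s, during which the arm holds its last target.

## Working session

There is one attempt and no reset: what is moved stays moved. The work goes in short steps, Python scripts to look and compute and a shell command to move; the robot and the scene stay as the last step left them, time stands still between calls to the robot, and variables do not carry over. Pictures are saved under pics/ and viewed, and the job is handed in when it is done.

```bash
ls; mkdir -p pics; cat > h.py <<'E'
import numpy as np, cv2
from scipy.spatial.transform import Rotation as R
from station import read_state, camera, grip_point_offset
def snap(n,f):
    c=camera(n); cv2.imwrite('pics/'+f,cv2.cvtColor(c['pixels'],cv2.COLOR_RGB2BGR)); 
    import pickle; d=dict(c); pickle.dump(d,open('pics/'+f+'.pkl','wb')); return c
def rot(c):
    a=np.array(c['attitude'],float)
    return R.from_rotvec(a).as_matrix() if a.shape==(3,) else (a if a.shape==(3,3) else None)
def K(c): return np.array([[c['fx'],0,c['cx']],[0,c['fy'],c['cy']],[0,0,1.]])
def ray(c,u,v):
    p=cv2.undistortPoints(np.array([[[u,v]]],float),K(c),np.array(c['dist'],float))[0,0]
    d=rot(c)@np.array([p[0],-p[1],-1.]); return np.array(c['xyz']),d
def onz(c,u,v,z):
    o,d=ray(c,u,v); return o+d*(z-o[2])/d[2]
def proj(c,P):
    P=np.atleast_2d(P)-np.array(c['xyz']); q=P@rot(c); q=q*np.array([1,-1,-1])
    return cv2.projectPoints(q,np.zeros(3),np.zeros(3),K(c),np.array(c['dist'],float))[0][:,0]
E
python3 - <<'E'
from h import *
for n in ['side','top','wrist']:
    c=snap(n,n+'0.png'); print(n,c['xyz'],c['attitude'],c['fx'],c['cx'],c['cy'],c['dist'])
s=read_state(); print({k:np.round(v,4) for k,v in s.items()}, grip_point_offset() if callable(grip_point_offset) else grip_point_offset)
E
```

```text
pics
side [0.23569924 0.01909953 1.07838846] [ 0.24723269 -0.3153338  -1.73907075] 439.2253483317674 320.6686729250344 205.41351693926384 [0.02992794 0.         0.         0.         0.        ]
top [ 0.3787408  -0.03923183  1.20364123] [ 0.1158254  -0.12506842 -1.54572116] 476.0338770728811 311.3392769159843 201.49997963962858 [-0.07129276  0.          0.          0.          0.        ]
wrist [ 0.26501251 -0.57234341  0.37305532] [-0.28197896  0.21034709 -1.25518655] 320.8495362097582 313.1719458842868 201.30306336948593 [-0.03846074  0.          0.          0.          0.        ]
{'clock': np.float64(0.15), 'qpos': array([-1.287 ,  0.4237,  1.6305,  0.    ,  1.0886, -0.019 ]), 'dq': array([ 0.0006, -0.0023, -0.0029,  0.0013, -0.0003,  0.0005]), 'joint_efforts': array([ 1.60000e-03, -5.57771e+01, -2.82017e+01, -0.00000e+00,
        4.70000e-03,  0.00000e+00]), 'position': array([ 0.1863, -0.5961,  0.2307]), 'ee_rot': array([-2.5304e+00,  1.8605e+00,  1.5000e-03]), 'force': array([ 0.4242, -0.6623,  0.3811]), 'moment': array([-0.0144,  0.0109, -0.0259]), 'gripper_width': np.float64(0.0855)} 0.0187
```

View pics/side0.png

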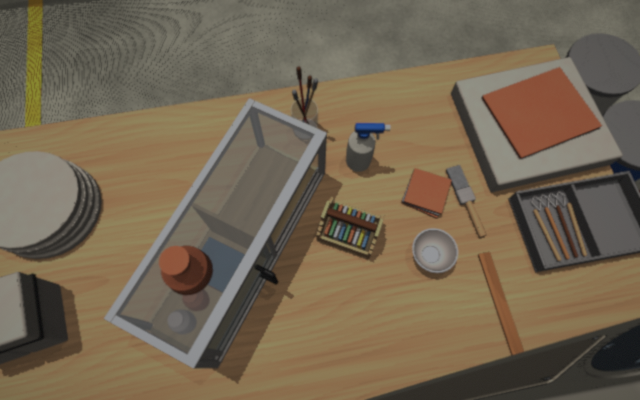

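View pics/top0.png

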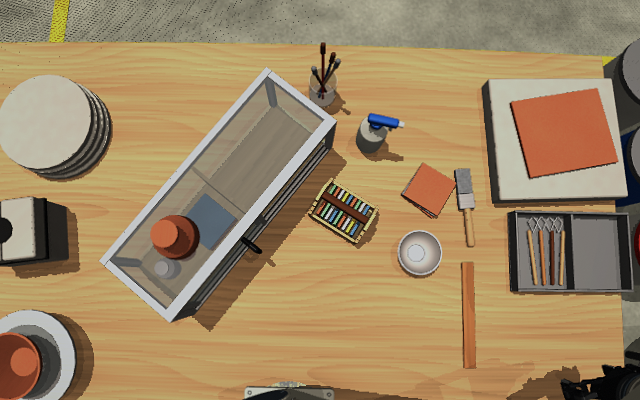

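View pics/wrist0.png

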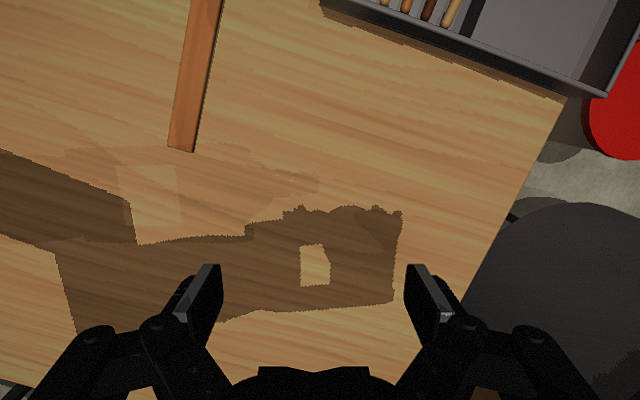

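```bash
python3 - <<'E'
import cv2
t=cv2.imread('pics/top0.png'); s=cv2.imread('pics/side0.png')
cv2.imwrite('pics/t1.png',cv2.resize(t[60:330,90:350],None,fx=2.2,fy=2.2,interpolation=cv2.INTER_CUBIC))
cv2.imwrite('pics/s1.png',cv2.resize(s[90:370,100:335],None,fx=2.1,fy=2.1,interpolation=cv2.INTER_CUBIC))
cv2.imwrite('pics/t2.png',cv2.resize(t[165:265,290:400],None,fx=6,fy=6,interpolation=cv2.INTER_CUBIC))
cv2.imwrite('pics/s2.png',cv2.resize(s[190:270,300:400],None,fx=7,fy=7,interpolation=cv2.INTER_CUBIC))
E
```

```text
(no output)
```

View pics/t1.png

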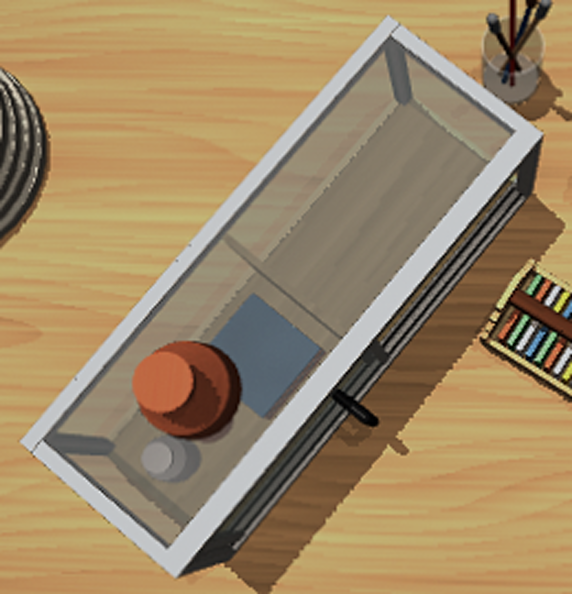

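View pics/s1.png

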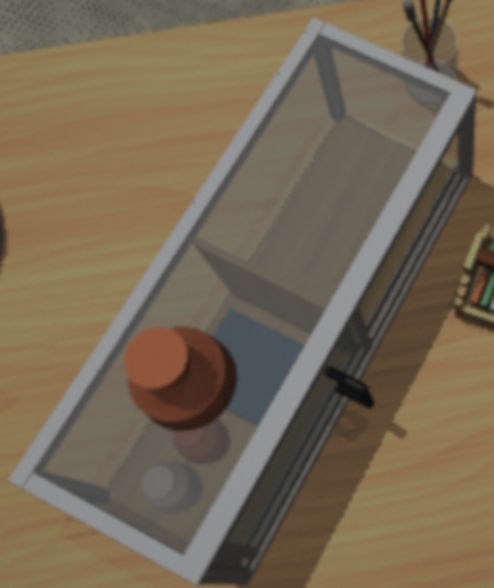

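View pics/t2.png

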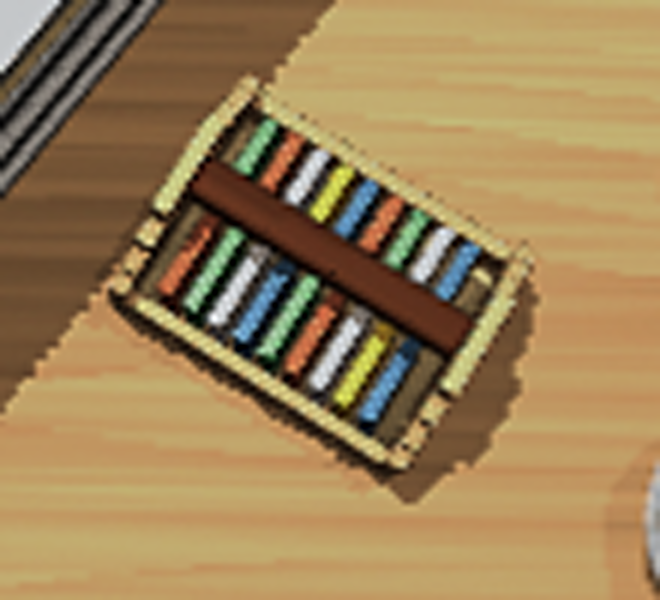

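View pics/s2.png

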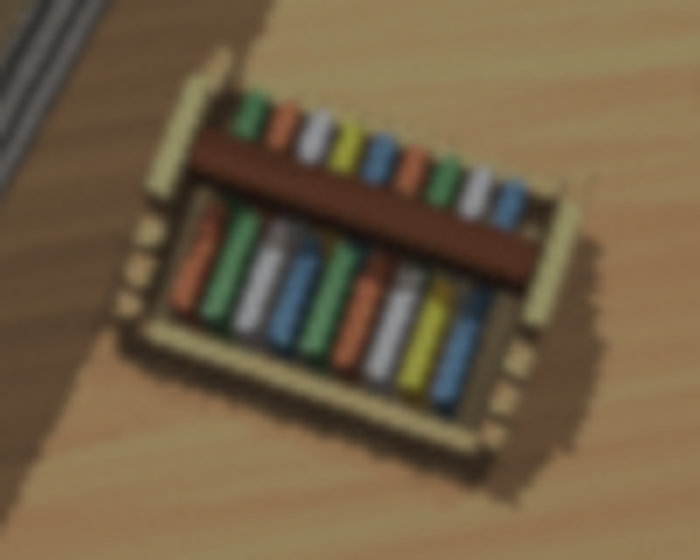

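```bash
cat > m0.py <<'E'
from h import *
import pickle
from scipy.optimize import least_squares
T=pickle.load(open('pics/top0.png.pkl','rb'));S=pickle.load(open('pics/side0.png.pkl','rb'))
loc=np.array([[.1,-.275],[-.1,-.275],[-.1,.275],[.1,.275]])
pt=np.array([[267.7,67.3],[336.8,121.4],[170.9,322.3],[100,260.9]])
ps=np.array([[251.4,99],[326.2,133.8],[193.8,368.1],[104.8,318.6]])
def W(p,l,z):
    c,s=np.cos(p[2]),np.sin(p[2]); l=np.atleast_2d(l)
    return np.c_[p[0]+c*l[:,0]-s*l[:,1],p[1]+s*l[:,0]+c*l[:,1],np.full(len(l),z)]
def fit(l,z,p0,a,b):
    f=lambda p:np.r_[(proj(T,W(p,l,z))-a).ravel(),(proj(S,W(p,l,z))-b).ravel()]
    r=least_squares(f,p0); print(np.round(r.x,4),np.degrees(r.x[2]),np.round(r.fun,1)); return r.x
if __name__=='__main__':
    C=fit(loc,.215,[.6,.2,.8],pt,ps)
    o=lambda p,z:np.array(p)
    bt=np.array([[202,176],[458,333]])/6+[290,165]; bs=np.array([[197,150],[535,260]])/7+[300,190]
    B=fit(np.array([[.062,0],[-.062,0]]),.103,[.45,-.1,.7],bt,bs)
    c,s=np.cos(C[2]),np.sin(C[2]); R2=np.array([[c,s],[-s,c]])
    print('tote in cup',R2@(B[:2]-C[:2]),np.degrees(B[2]-C[2]), 'front',R2@(W(B,[[.07,0]],0)[0,:2]-C[:2]))
    for n,l,z in [('handle',None,0)]:pass
    # handle top z=.150 : top pic approx
    for n,im,uv in [('top',T,(90+340/2.2,60+398/2.2)),('side',S,(100+332/2.1,90+376/2.1))]:
        print(n,R2@(onz(im,*uv,.15)[:2]-C[:2]))
    print('slabs',onz(T,429,190,.027),'bottle',onz(T,371,140,.0),'bowl',onz(T,420,253,.0))
    print('track_mid',W(C,[[-.088,-.13]],.018),'in dir',c,s)
E
python3 m0.py
```

```text
[0.5535 0.1496 0.9127] 52.29242869298903 [-0.5 -0.9  1.3 -0.5 -0.6  0.8 -1.  -0.2 -1.1 -1.1  2.2 -0.6  0.5  1.1
 -0.8  0.1]
[ 0.5375 -0.1228  1.0427] 59.742833147352556 [-1.4 -0.7  1.4  0.6 -1.1 -0.5  1.   0.6]
tote in cup [-0.22528318 -0.15394592] 7.450404454363535 front [-0.15587416 -0.14486916]
top [-0.10042986  0.05241987]
side [-0.09792414  0.05375345]
slabs [ 0.59729945 -0.34086341  0.027     ] bottle [ 0.73194396 -0.19717646  0.        ] bowl [ 0.43965289 -0.32225944  0.        ]
track_mid [[6.02556406e-01 4.70221619e-04 1.80000000e-02]] in dir 0.6116315904755397 0.7911427162859819
```

```bash
cat > st.py <<'E'
from h import *
s=read_state(); M=R.from_rotvec(s['ee_rot']).as_matrix()
print('t',round(float(s['clock']),2),'pos',np.round(s['position'],4),'q',np.round(s['qpos'],3),'F',np.round(s['force'],1),'M',np.round(s['moment'],2),'w',round(float(s['gripper_width']),4))
print('tool axes cols x,y,z\n',np.round(M,3), 'tilt',np.degrees(np.arccos(-M[2,2])))
E
python3 st.py; python3 -m pendant '[[[0,0,-60],0],[[0,0,-120],0],[[0,0,-180],0],[[0,0,-240],0],[[0,0,-300],0],[[0,0,-360],0],[[0,0,-420],0],[[0,0,-480],0],[[0,0,-540],0],[[0,0,-600],0]]'; python3 st.py
```

```text
t 0.15 pos [ 0.1863 -0.5961  0.2307] q [-1.287  0.424  1.631  0.     1.089 -0.019] F [ 0.4 -0.7  0.4] M [-0.01  0.01 -0.03] w 0.0855
tool axes cols x,y,z
 [[ 0.298 -0.955 -0.   ]
 [-0.955 -0.298  0.001]
 [-0.001 -0.    -1.   ]] tilt 0.07122303218531947
clock: 1.4
position: [0.1864, -0.5966, 0.8255]
ee_rot: [2.53, -1.86, 0.003]
force: [0.8, -1.4, 0.9]
gripper_width: 0.0851
t 1.4 pos [ 0.1864 -0.5966  0.8255] q [-1.287  0.438  0.307 -0.     2.395 -0.019] F [ 0.8 -1.4  0.9] M [-0.02  0.01  0.01] w 0.0851
tool axes cols x,y,z
 [[ 0.298 -0.955  0.001]
 [-0.955 -0.298 -0.002]
 [ 0.002  0.    -1.   ]] tilt 0.1193397950338931
```

```bash
python3 -m pendant '[[[0,0,-60],0],[[0,0,-120],0],[[0,0,-180],0],[[0,0,-240],0]]'; python3 st.py
```

```text
clock: 1.9
position: [0.1672, -0.535, 0.9009]
ee_rot: [2.516, -1.85, 0.038]
force: [-1.1, 0.7, 0.1]
gripper_width: 0.0861
t 1.9 pos [ 0.1672 -0.535   0.9009] q [-1.289e+00  4.410e-01  8.600e-02  1.000e-03  2.584e+00 -2.100e-02] F [-1.1  0.7  0.1] M [ 0.01  0.04 -0.01] w 0.0861
tool axes cols x,y,z
 [[ 0.298 -0.954  0.009]
 [-0.954 -0.298 -0.029]
 [ 0.03   0.    -1.   ]] tilt 1.7447880108841969
```

```bash
python3 -m pendant '[[[60,0,0],0],[[120,0,0],0],[[180,0,0],0],[[240,0,0],0],[[300,0,0],0],[[360,0,0],0]]'; python3 st.py
```

```text
clock: 2.65
position: [0.2148, -0.6876, 0.7872]
ee_rot: [2.502, -1.84, 0.074]
force: [-0.2, -0.0, -0.2]
gripper_width: 0.0854
t 2.65 pos [ 0.2148 -0.6876  0.7872] q [-1.285e+00  6.220e-01  8.600e-02  1.000e-03  2.374e+00 -1.600e-02] F [-0.2 -0.  -0.2] M [-0.    0.01 -0.  ] w 0.0854
tool axes cols x,y,z
 [[ 0.298 -0.954  0.018]
 [-0.953 -0.298 -0.056]
 [ 0.059 -0.    -0.998]] tilt 3.37209095508575
```

```bash
python3 -m pendant '[[[300,0,-400],0],[[600,0,-800],0],[[600,0,-800],0],[[600,0,-800],0],[[600,0,-800],0],[[600,0,-800],0],[[600,0,-800],0],[[600,0,-800],0]]'; python3 st.py
```

```text
clock: 3.65
position: [0.2061, -0.6597, 0.8219]
ee_rot: [2.485, -1.827, 0.115]
force: [-0.6, 0.2, 0.7]
gripper_width: 0.0854
t 3.65 pos [ 0.2061 -0.6597  0.8219] q [-1.286e+00  5.720e-01  8.700e-02  2.000e-03  2.390e+00 -1.600e-02] F [-0.6  0.2  0.7] M [0.05 0.03 0.02] w 0.0854
tool axes cols x,y,z
 [[ 0.297 -0.955  0.028]
 [-0.95  -0.298 -0.088]
 [ 0.092  0.    -0.996]] tilt 5.306743787420904
```

```bash
for i in 1 2 3; do python3 -m pendant '[[[37,0,-50],0]]' | head -2; python3 st.py | tail -1;  done; python3 st.py
```

```text
clock: 3.78
position: [0.2058, -0.6588, 0.8309]
 [ 0.123 -0.    -0.992]] tilt 7.049762850234973
clock: 3.9
position: [0.2048, -0.6555, 0.8433]
 [ 0.157  0.    -0.988]] tilt 9.028082790535164
clock: 4.03
position: [0.2036, -0.6518, 0.8553]
 [ 0.189  0.    -0.982]] tilt 10.89750867043586
t 4.03 pos [ 0.2036 -0.6518  0.8553] q [-1.287  0.527  0.087  0.005  2.338 -0.015] F [-1.   0.4 -0.4] M [ 0.06  0.03 -0.  ] w 0.085
tool axes cols x,y,z
 [[ 0.293 -0.955  0.056]
 [-0.937 -0.298 -0.18 ]
 [ 0.189  0.    -0.982]] tilt 10.89750867043586
```

```bash
cat > sh.py <<'E'
from h import *
import sys,json
# usage: sh.py '[[x,y,z],...]' world waypoints -> shifts in tool axes (mm)
s=read_state(); M=R.from_rotvec(s['ee_rot']).as_matrix(); p=np.array(s['position'])
for w in json.loads(sys.argv[1]): print(w,np.round(M.T@(np.array(w)-p)*1000,1))
E
python3 sh.py '[[0.35,-0.5,0.78],[0.48,-0.35,0.76],[0.55,-0.2,0.75],[0.58,-0.05,0.75],[0.57,0.1,0.75],[0.52,0.25,0.75],[0.42,0.40,0.76],[0.25,0.58,0.82]]'
```

```text
[0.35, -0.5, 0.78] [-113.7 -185.    54.8]
[0.48, -0.35, 0.76] [-220.  -353.8   54.7]
[0.55, -0.2, 0.75] [-342.  -465.3   41.4]
[0.58, -0.05, 0.75] [-473.8 -538.7   16. ]
[0.57, 0.1, 0.75] [-617.3 -573.9  -11.6]
[0.52, 0.25, 0.75] [-772.5 -570.9  -41.5]
[0.42, 0.4, 0.76] [-940.5 -520.1  -84. ]
[0.25, 0.58, 0.82] [-1147.7  -411.5  -185. ]
```

```bash
python3 -m pendant '[[[-40,-60,20],-0.1],[[-76,-120,40],-0.2],[[-114,-180,54],-0.3],[[-150,-240,54],-0.4],[[-185,-295,54],-0.5],[[-220,-350,54],-0.6],[[-260,-392,50],-0.7],[[-300,-430,45],-0.8],[[-342,-465,41],-0.9],[[-390,-495,30],-1.0]]'; python3 st.py; python3 sh.py '[[0.58,-0.05,0.75],[0.57,0.1,0.75],[0.52,0.25,0.75],[0.42,0.40,0.76],[0.25,0.58,0.82]]'
```

```text
clock: 5.28
position: [0.554, -0.1721, 0.7523]
ee_rot: [2.944, -0.392, 0.119]
force: [1.1, -0.8, 1.0]
gripper_width: 0.0854
t 5.28 pos [ 0.554  -0.1721  0.7523] q [-0.239  0.166  0.87  -0.176  2.001 -0.056] F [ 1.1 -0.8  1. ] M [ 0.07 -0.02  0.03] w 0.0854
tool axes cols x,y,z
 [[ 0.962 -0.266  0.057]
 [-0.253 -0.951 -0.178]
 [ 0.101  0.157 -0.982]] tilt 10.751980167264309
[0.58, -0.05, 0.75] [  -6.1 -123.4  -17.9]
[0.57, 0.1, 0.75] [ -53.6 -263.4  -45.2]
[0.52, 0.25, 0.75] [-139.6 -392.7  -74.7]
[0.42, 0.4, 0.76] [-272.6 -507.2 -116.8]
[0.25, 0.58, 0.82] [-475.6 -623.8 -217.4]
```

```bash
python3 -m pendant '[[[-3,-60,-9],-0.1],[[-6,-123,-18],-0.2],[[-28,-180,-30],-0.3],[[-50,-235,-40],-0.4],[[-75,-290,-52],-0.5],[[-105,-340,-64],-0.6],[[-140,-392,-75],-0.7],[[-180,-430,-88],-0.8],[[-225,-470,-102],-0.9],[[-272,-507,-117],-1.0]]'; python3 st.py; python3 sh.py '[[0.25,0.58,0.80]]'
```

```text
clock: 6.52
position: [0.4206, 0.3994, 0.7613]
ee_rot: [2.758, 1.062, -0.015]
force: [-0.1, 0.2, 0.2]
gripper_width: 0.0857
t 6.53 pos [0.4206 0.3994 0.7613] q [ 0.823  0.288  0.695 -0.207  2.24  -0.035] F [-0.1  0.2  0.2] M [0.05 0.01 0.05] w 0.0857
tool axes cols x,y,z
 [[ 0.744  0.666  0.057]
 [ 0.664 -0.727 -0.176]
 [-0.076  0.169 -0.983]] tilt 10.66259934714205
[0.25, 0.58, 0.8] [  -9.9 -238.3  -79.5]
```

```bash
python3 -m pendant '[[[-3,-60,-20],-0.1],[[-5,-120,-40],-0.2],[[-8,-180,-60],-0.3],[[-10,-238,-80],-0.3]]'; python3 st.py; python3 sh.py '[[0.32,0.76,1.04]]'
```

```text
clock: 7.02
position: [0.2511, 0.5783, 0.8012]
ee_rot: [2.574, 1.462, -0.055]
force: [0.8, 0.9, 0.9]
gripper_width: 0.0854
t 7.03 pos [0.2511 0.5783 0.8012] q [ 1.198  0.524  0.238 -0.199  2.514  0.011] F [0.8 0.9 0.9] M [0.13 0.03 0.03] w 0.0854
tool axes cols x,y,z
 [[ 0.516  0.855  0.057]
 [ 0.848 -0.5   -0.175]
 [-0.121  0.138 -0.983]] tilt 10.578814295545063
[0.32, 0.76, 1.04] [ 160.8    1.  -262.5]
```

```bash
P="python3 -m pendant"; python3 -m pendant '[[[30,0,-50],0]]' >/dev/null; python3 -m pendant '[[[30,0,-54],0]]' >/dev/null;python3 -m pendant '[[[30,0,-54],0]]' >/dev/null;python3 -m pendant '[[[30,0,-54],0]]' >/dev/null;python3 -m pendant '[[[30,0,-54],0]]' >/dev/null;python3 -m pendant '[[[30,0,-54],0]]' >/dev/null; python3 st.py
```

```text
t 7.78 pos [0.225  0.5378 0.8472] q [ 1.206  0.542  0.087 -0.231  2.689 -0.021] F [ 0.3 -0.6  0.8] M [ 0.1  -0.    0.04] w 0.0854
tool axes cols x,y,z
 [[ 0.519  0.854  0.028]
 [ 0.839 -0.503 -0.208]
 [-0.164  0.131 -0.978]] tilt 12.133896679805227
```

```bash
python3 -m pendant '[[[60,0,30],0],[[120,0,60],0],[[180,0,90],0]]' >/dev/null; python3 st.py;python3 -m pendant '[[[52,0,-34],0]]' >/dev/null;python3 -m pendant '[[[52,0,-34],0]]' >/dev/null; python3 -m pendant '[[[52,0,-34],0]]' >/dev/null; python3 st.py
```

```text
t 8.15 pos [0.3096 0.6499 0.7242] q [ 1.156  0.715  0.088 -0.187  2.506 -0.014] F [ 0.1 -0.2  0.5] M [ 0.1  -0.01 -0.02] w 0.0853
tool axes cols x,y,z
 [[ 0.518  0.855  0.031]
 [ 0.84  -0.502 -0.203]
 [-0.158  0.132 -0.979]] tilt 11.853208874203824
t 8.53 pos [0.3379 0.6887 0.6972] q [ 1.147  0.746  0.087 -0.179  2.389 -0.013] F [-0.1 -0.2  0.3] M [0.01 0.02 0.02] w 0.0854
tool axes cols x,y,z
 [[ 0.514  0.855  0.075]
 [ 0.855 -0.503 -0.13 ]
 [-0.073  0.131 -0.989]] tilt 8.619476462009834
```

```bash
(python3 -m pendant '[[[46,0,-42],0]]'; python3 -m pendant '[[[46,0,-42],0]]';python3 -m pendant '[[[46,0,-42],0]]';python3 -m pendant '[[[46,0,-42],0]]';python3 -m pendant '[[[46,0,-42],0]]';python3 -m pendant '[[[46,0,-42],0]]';python3 -m pendant '[[[46,0,-42],0]]';python3 -m pendant '[[[46,0,-42],0]]') >/dev/null; python3 st.py
```

```text
t 9.53 pos [0.352  0.7219 0.7506] q [ 1.158  0.683  0.087 -0.182  2.182 -0.013] F [ 0.1 -0.5 -0.1] M [-0.06  0.06  0.01] w 0.0854
tool axes cols x,y,z
 [[ 0.475  0.855  0.208]
 [ 0.858 -0.502  0.104]
 [ 0.194  0.129 -0.973]] tilt 13.443967789813843
```

```bash
(python3 -m pendant '[[[-15,-60,-3],0],[[-30,-120,-10],0],[[-45,-180,-16],0],[[-58,-240,-23],0]]'; python3 -m pendant '[[[46,-9,-40],0]]'; python3 -m pendant '[[[46,-9,-40],0]]';python3 -m pendant '[[[46,-9,-40],0]]';python3 -m pendant '[[[46,-9,-40],0]]';python3 -m pendant '[[[46,-9,-40],0]]';python3 -m pendant '[[[46,-9,-40],0]]') >/dev/null; python3 st.py
```

```text
t 10.78 pos [0.1261 0.793  0.8096] q [ 1.481  0.623  0.087 -0.256  2.079  0.246] F [-0.2  0.6 -0.6] M [-0.16  0.1  -0.03] w 0.0853
tool axes cols x,y,z
 [[ 0.43   0.868  0.249]
 [ 0.817 -0.491  0.302]
 [ 0.385  0.074 -0.92 ]] tilt 23.060979101604
```

```bash
(python3 -m pendant '[[[42,-10,-45],0]]'; python3 -m pendant '[[[42,-10,-45],0]]';python3 -m pendant '[[[42,-10,-45],0]]';python3 -m pendant '[[[42,-10,-45],0]]';python3 -m pendant '[[[42,-10,-45],0]]') >/dev/null; python3 st.py
```

```text
t 11.4 pos [0.1022 0.7497 0.9069] q [ 1.521  0.51   0.087 -0.287  2.018  0.239] F [-0.2  0.5  0.9] M [-0.2   0.17 -0.  ] w 0.0854
tool axes cols x,y,z
 [[ 0.384  0.88   0.278]
 [ 0.752 -0.473  0.458]
 [ 0.535  0.033 -0.844]] tilt 32.41112462670983
```

```bash
cat > fk.py <<'E'
from h import *
from scipy.optimize import least_squares
D=[([.1863,-.5961,.2307],[-1.287,.4237,1.6305,0,1.0886,-.019]),([.1864,-.5966,.8255],[-1.287,.438,.307,0,2.395,-.019]),
([.1672,-.535,.9009],[-1.289,.441,.086,.001,2.584,-.021]),([.2148,-.6876,.7872],[-1.285,.622,.086,.001,2.374,-.016]),
([.554,-.1721,.7523],[-.239,.166,.87,-.176,2.001,-.056]),([.4206,.3994,.7613],[.823,.288,.695,-.207,2.24,-.035]),
([.2511,.5783,.8012],[1.198,.524,.238,-.199,2.514,.011]),([.1261,.793,.8096],[1.481,.623,.087,-.256,2.079,.246]),([.1022,.7497,.9069],[1.521,.51,.087,-.287,2.018,.239])]
Ry=lambda a:R.from_euler('y',a).as_matrix(); Rz=lambda a:R.from_euler('z',a).as_matrix()
def fk(q,P):
    a0,h,L1,e,L2,Lt=P
    A=Rz(q[0]); p=A@[a0,0,h]; A=A@Ry(q[1]); p=p+A@[0,0,L1]; A=A@Ry(q[2]); p=p+A@[e,0,L2]; A=A@Rz(q[3])@Ry(q[4]); p=p+A@[0,0,Lt]; A=A@Rz(q[5])
    return p,A
r=least_squares(lambda P:np.concatenate([fk(q,P)[0]-p for p,q in D]),[0,.3,.4,0,.4,.2])
P=r.x
LO=np.array([-3,-.9,.09,-1.31,.11,-2.54]);HI=np.array([3,2.11,2.58,4.45,2.69,2.54])
def ik(p,M,q0):
    f=lambda q:np.r_[(fk(q,P)[0]-p)*5,(R.from_matrix(M.T@fk(q,P)[1])).as_rotvec()]
    b=least_squares(f,np.clip(q0,LO+.01,HI-.01),bounds=(LO,HI)); return b.x,np.linalg.norm(b.fun)
if __name__=='__main__':
    print(np.round(P,4),np.abs(r.fun).max())
    s=read_state(); M=R.from_rotvec(s['ee_rot']).as_matrix(); print(np.round(fk(s['qpos'],P)[1],3))
E
python3 fk.py
```

```text
[-0.0028  0.285   0.5706  0.08    0.4849  0.278 ] 0.011671054518628599
[[-0.384 -0.88   0.278]
 [-0.752  0.473  0.458]
 [-0.535 -0.033 -0.844]]
```

```bash
cat > plan.py <<'E'
from fk import *
import m0
C=np.array([.5535,.1496,.9127]); B=np.array([.5375,-.1228,1.0427])
s=read_state(); M=R.from_rotvec(s['ee_rot']).as_matrix()
Z=np.diag([-1,-1,1.])
def chk(n,p,spin,q0=None):
    T=M@Rz(spin); best=None
    for q0 in ([0,.6,1.6,.0,1.,0],[0,.6,1.6,1.0,1.,-1],[0,.6,1.6,-1.0,1,1],[0,.6,1.6,3,1,-1],[0,.6,1.6,2,1,0]):
        q,e=ik(np.array(p),T@Z,q0)
        if best is None or e<best[1]-1e-4: best=(q,e)
        if e<1e-3: print(n,np.round(q,2),round(e,5))
    if best[1]>=1e-3: print(n,'FAIL',np.round(best[0],2),round(best[1],4))
if __name__=='__main__':
    w=lambda p,l,z:m0.W(p,[l],z)[0]
    chk('pinch',w(B,[.066,-.02],.095),.03)
    chk('pinch hi',w(B,[.066,-.02],.25),.03)
    chk('tip',w(B,[.10,.0],.12),.03)
    for sp in (1.5,-1.6): 
        chk('push0 %g'%sp,w(C,[-.32,-.15],.03),sp); chk('push1 %g'%sp,w(C,[-.06,-.13],.045),sp)
    for sp in (1.5,-1.6,0.03): chk('door0 %g'%sp,w(C,[-.133,.05],.1),sp);chk('door1 %g'%sp,w(C,[-.133,-.2],.1),sp)
E
python3 plan.py
```

```text
pinch [-0.38  0.59  1.89  0.86  0.77 -2.11] 0.0
pinch [-0.38  0.59  1.89  0.86  0.77 -2.11] 0.0
pinch [-0.38  0.59  1.89  0.86  0.77 -2.11] 0.0
pinch [-0.38  0.59  1.89  0.86  0.77 -2.11] 0.0
pinch [-0.38  0.59  1.89  0.86  0.77 -2.11] 0.0
pinch hi [-0.38  0.35  1.81  0.68  0.99 -1.82] 0.0
pinch hi [-0.38  0.35  1.81  0.68  0.99 -1.82] 0.0
pinch hi [-0.38  0.35  1.81  0.68  0.99 -1.82] 0.0
pinch hi [-0.38  0.35  1.81  0.68  0.99 -1.82] 0.0
pinch hi [-0.38  0.35  1.81  0.68  0.99 -1.82] 0.0
tip [-0.31  0.53  1.91  0.86  0.76 -2.03] 0.0
tip [-0.31  0.53  1.91  0.86  0.76 -2.03] 0.0
tip [-0.31  0.53  1.91  0.86  0.76 -2.03] 0.0
tip [-0.31  0.53  1.91  0.86  0.76 -2.03] 0.0
tip [-0.31  0.53  1.91  0.86  0.76 -2.03] 0.0
push0 1.5 [-0.68  0.68  1.97  0.86  0.78 -0.98] 0.0
push0 1.5 [-0.68  0.68  1.97  0.86  0.78 -0.98] 0.0
push0 1.5 [-0.68  0.68  1.97  0.86  0.78 -0.98] 0.0
push0 1.5 [-0.68  0.68  1.97  0.86  0.78 -0.98] 0.0
push0 1.5 [-0.68  0.68  1.97  0.86  0.78 -0.98] 0.0
push1 1.5 [-0.19  0.68  1.89  1.03  0.63 -0.65] 0.0
push1 1.5 [-0.19  0.68  1.89  1.03  0.63 -0.65] 0.0
push1 1.5 [
[... 873 characters left out ...]
0.0
door0 -1.6 [-0.15  0.41  2.29  1.24  0.55  2.32] 0.0
door0 -1.6 [-0.15  0.41  2.29  1.24  0.55  2.32] 0.0
door1 -1.6 FAIL [-0.37  0.62  1.82  0.89  0.79  2.54] 0.0431
door0 0.03 [-0.15  0.41  2.29  1.24  0.55 -2.33] 0.0
door0 0.03 [-0.15  0.41  2.29  1.24  0.55 -2.33] 0.0
door0 0.03 [-0.15  0.41  2.29  1.24  0.55 -2.33] 0.0
door0 0.03 [-0.15  0.41  2.29  1.24  0.55 -2.33] 0.0
door0 0.03 [-0.15  0.41  2.29  1.24  0.55 -2.33] 0.0
door1 0.03 [-0.36  0.62  1.8   0.83  0.8  -2.03] 0.0
door1 0.03 [-0.36  0.62  1.8   0.83  0.8  -2.03] 0.0
door1 0.03 [-0.36  0.62  1.8   0.83  0.8  -2.03] 0.0
door1 0.03 [-0.36  0.62  1.8   0.83  0.8  -2.03] 0.0
door1 0.03 [-0.36  0.62  1.8   0.83  0.8  -2.03] 0.0
```

```bash
python3 sh.py '[[0.30,0.62,0.80],[0.50,0.38,0.72],[0.58,0.14,0.62],[0.52,-0.12,0.42]]'; python3 - <<'E'
from plan import *
w=lambda p,l,z:m0.W(p,[l],z)[0]
chk('wp1',[.3,.62,.8],0);chk('wp2',[.5,.38,.72],0);chk('wp3',[.58,.14,.62],0);chk('wp4',[.52,-.12,.42],0)
print(w(B,[.0678,.022],.0967), w(B,[.0678-.08,.022],.224))
E
```

```text
[0.3, 0.62, 0.8] [-78.8 231.9  85.9]
[0.5, 0.38, 0.72] [-225.3  518.9   99.2]
[0.58, 0.14, 0.62] [-428.6  699.6   95.9]
[0.52, -0.12, 0.42] [-754.3  763.1  129. ]
wp1 [ 1.15  0.16  0.86 -0.06  1.56  0.04] 0.0
wp1 [ 1.15  0.16  0.86 -0.06  1.56  0.04] 0.0
wp1 [ 1.15  0.16  0.86 -0.06  1.56  0.04] 0.0
wp1 [ 1.15  0.16  0.86 -0.06  1.56  0.04] 0.0
wp1 [ 1.15  0.16  0.86 -0.06  1.56  0.04] 0.0
wp2 [ 0.54  0.02  1.18  0.26  1.43 -0.52] 0.0
wp2 [ 0.54  0.02  1.18  0.26  1.43 -0.52] 0.0
wp2 [ 0.54  0.02  1.18  0.26  1.43 -0.52] 0.0
wp2 [ 0.54  0.02  1.18  0.26  1.43 -0.52] 0.0
wp2 [ 0.54  0.02  1.18  0.26  1.43 -0.52] 0.0
wp3 [ 0.03  0.02  1.38  0.47  1.42 -1.06] 0.0
wp3 [ 0.03  0.02  1.38  0.47  1.42 -1.06] 0.0
wp3 [ 0.03  0.02  1.38  0.47  1.42 -1.06] 0.0
wp3 [ 0.03  0.02  1.38  0.47  1.42 -1.06] 0.0
wp3 [ 0.03  0.02  1.38  0.47  1.42 -1.06] 0.0
wp4 [-0.51  0.11  1.72  0.58  1.34 -1.74] 0.0
wp4 [-0.51  0.11  1.72  0.58  1.34 -1.74] 0.0
wp4 [-0.51  0.11  1.72  0.58  1.34 -1.74] 0.0
wp4 [-0.51  0.11  1.72  0.58  1.34 -1.74] 0.0
wp4 [-0.51  0.11  1.72  0.58  1.34 -1.74] 0.0
[ 0.55266084 -0.05315096  0.0967    ] [ 0.51234965 -0.12225239  0.224     ]
```

```bash
python3 -m pendant '[[[-20,58,22],0],[[-40,116,44],0],[[-60,174,65],0],[[-79,232,86],0],[[-105,285,90],0],[[-132,340,93],0],[[-160,394,95],0],[[-190,450,97],0],[[-225,510,99],0]]' >/dev/null;  python3 st.py; python3 sh.py '[[0.58,0.14,0.62],[0.52,-0.12,0.42],[0.5123,-0.1223,0.26]]'
```

```text
t 12.53 pos [0.4773 0.4032 0.7264] q [ 0.569 -0.009  1.206  0.238  1.431 -0.489] F [ 1.2  0.  -0.6] M [-0.19  0.08 -0.03] w 0.0857
tool axes cols x,y,z
 [[ 0.384  0.88   0.279]
 [ 0.753 -0.474  0.457]
 [ 0.534  0.035 -0.845]] tilt 32.36778991032361
[0.58, 0.14, 0.62] [-215.6  211.3   -1.6]
[0.52, -0.12, 0.42] [-541.3  274.6   31.9]
[0.5123, -0.1223, 0.26] [-631.5  263.2  163.8]
```

```bash
python3 -m pendant '[[[-43,43,0],0],[[-86,85,0],0],[[-130,127,-1],0],[[-173,169,-2],0],[[-216,211,-2],0.035],[[-270,222,4],0.035],[[-324,232,10],0.035],[[-378,243,15],0.035],[[-433,254,21],0.035],[[-487,264,26],0.035]]' 0.5 >/dev/null;  python3 st.py; python3 sh.py '[[0.52,-0.12,0.42],[0.5123,-0.1223,0.28]]'
```

```text
t 13.78 pos [ 0.5283 -0.0764  0.4532] q [-0.472  0.055  1.704  0.574  1.37  -1.638] F [ 1.2 -0.3  0.3] M [-0.27  0.09 -0.  ] w 0.0431
tool axes cols x,y,z
 [[ 0.415  0.866  0.279]
 [ 0.737 -0.5    0.455]
 [ 0.533  0.017 -0.846]] tilt 32.25554971576634
[0.52, -0.12, 0.42] [-53.3  14.    5.9]
[0.5123, -0.1223, 0.28] [-132.9    6.1  121.1]
```

Now hover behind/above the front board and look with the wrist camera.

```bash
python3 -m pendant '[[[-53,14,6],0],[[-93,10,60],0],[[-125,8,100],0],[[-133,6,121],0],[[-133,6,121],0]]' >/dev/null;  python3 st.py; python3 - <<'E'
from h import *
c=snap('wrist','w1.png'); print(c['xyz']); c=snap('top','top1.png')
E
```

```text
t 14.4 pos [ 0.5117 -0.1204  0.2792] q [-0.565  0.238  1.9    0.638  1.111 -1.939] F [ 0.4 -0.4  0.9] M [-0.22  0.14  0.01] w 0.0428
tool axes cols x,y,z
 [[ 0.417  0.866  0.276]
 [ 0.736 -0.499  0.457]
 [ 0.533  0.013 -0.846]] tilt 32.2514704184228
[ 0.3998137  -0.14486032  0.39863204]
```

View pics/w1.png

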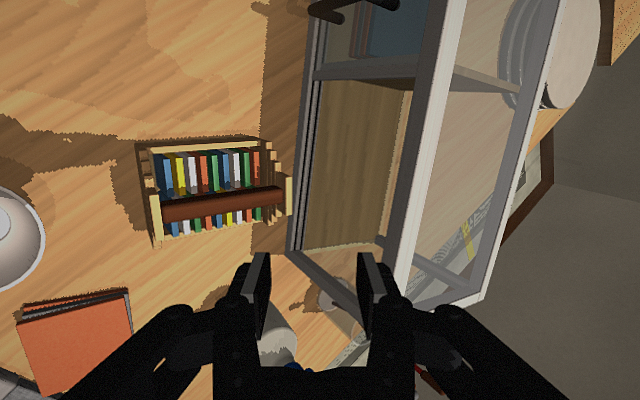

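```bash
python3 - <<'E'
import cv2
t=cv2.imread('pics/w1.png')
cv2.imwrite('pics/w1z.png',cv2.resize(t[125:255,125:325],None,fx=4,fy=4,interpolation=cv2.INTER_CUBIC))
from h import *
import pickle,m0
c=pickle.load(open('pics/w1.png.pkl','rb')); B=np.array([.5375,-.1228,1.0427]); C=np.array([.5535,.1496,.9127])
f=lambda p,x,y,z:(proj(c,m0.W(p,[[x,y]],z))[0]-[125,125])*4
for n,a in dict(blockF_L=(.07,.024,.106),blockF_R=(.07,-.024,.106),blockFi_L=(.062,.024,.106),blockFi_R=(.062,-.024,.106),blockR_L=(-.07,.024,.106),blockR_R=(-.07,-.024,.106),FLb=(.07,.0525,0),RLb=(-.07,.0525,0),FL57=(.07,.0525,.057),bar=(.062,.009,.103),bar2=(-.062,.009,.103)).items(): print(n,np.round(f(B,*a)))
E
```

```text
blockF_L [666. 191.]
blockF_R [668. 359.]
blockFi_L [639. 195.]
blockFi_R [642. 365.]
blockR_L [ 88. 273.]
blockR_R [122. 476.]
FLb [509.  37.]
RLb [28. 71.]
FL57 [584.  60.]
bar [635. 247.]
bar2 [136. 328.]
```

View pics/w1z.png

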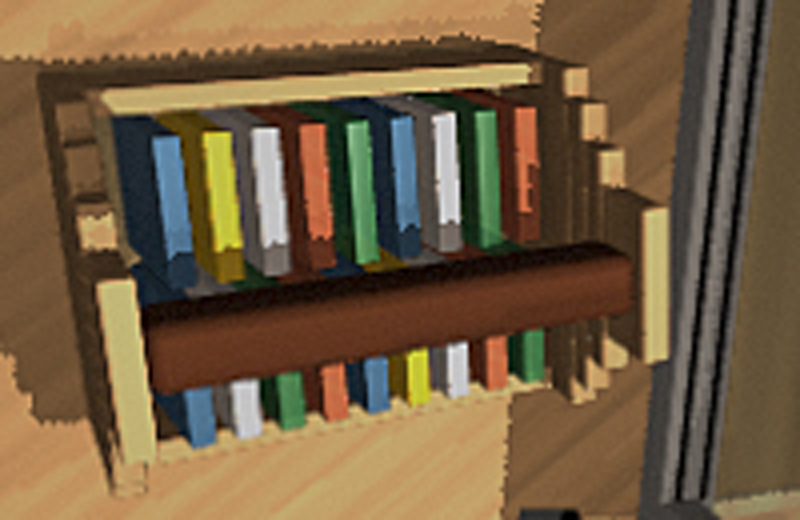

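```bash
python3 - <<'E'
import m0,numpy as np,subprocess
B=np.array([.5375,-.1228,1.0427])
w=lambda l,z:list(np.round(m0.W(B,[l],z)[0],4))
import json
print(subprocess.run(['python3','sh.py',json.dumps([[float(v) for v in w([.0678-.022,.019],.0967+.035)],[float(v) for v in w([.0678,.019],.0967)]])],capture_output=True,text=True).stdout)
E
```

```text
[0.5442, -0.0737, 0.1317] [-32.1   0.5 157.1]
[0.5553, -0.0547, 0.0967] [-32.1  -0.  198.4]
```

```bash
python3 -m pendant '[[[-15,0,55],0],[[-32,0,110],0],[[-32,0,155],0],[[-32,0,155],0]]'; python3 -m pendant '[[[0,0,15],0],[[0,0,30],0],[[0,0,42],0],[[0,0,42],0]]'; python3 st.py; python3 - <<'E'
from h import *
c=snap('wrist','w2.png'); t=cv2.imread('pics/w2.png'); c=snap('side','s2b.png');c=snap('top','t2b.png')
a=cv2.imread('pics/s2b.png')[130:290,230:450]; cv2.imwrite('pics/s2bz.png',cv2.resize(a,None,fx=3,fy=3,interpolation=cv2.INTER_CUBIC))
E
```

```text
clock: 15.0
position: [0.5423, -0.0727, 0.1314]
ee_rot: [-2.408, -1.4, -0.706]
force: [0.6, -0.2, 0.4]
gripper_width: 0.0426
clock: 15.5
position: [0.5539, -0.0543, 0.0962]
ee_rot: [-2.41, -1.399, -0.708]
force: [-0.0, -0.1, 0.1]
gripper_width: 0.0429
t 15.5 pos [ 0.5539 -0.0543  0.0962] q [-0.41   0.549  1.983  0.894  0.746 -2.179] F [-0.  -0.1  0.1] M [-0.21  0.12  0.01] w 0.0429
tool axes cols x,y,z
 [[ 0.416  0.866  0.277]
 [ 0.737 -0.499  0.456]
 [ 0.534  0.014 -0.846]] tilt 32.2639441593597
```

View pics/w2.png

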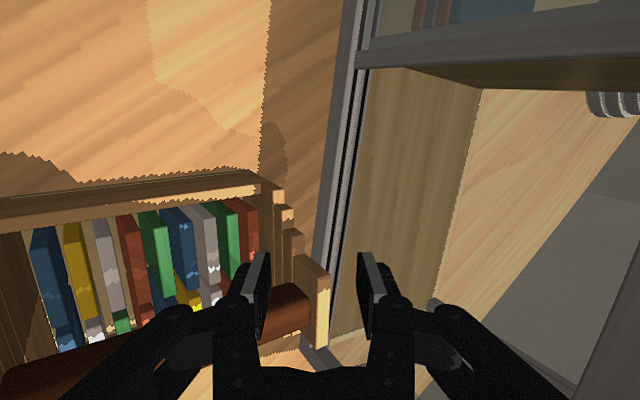

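View pics/s2bz.png

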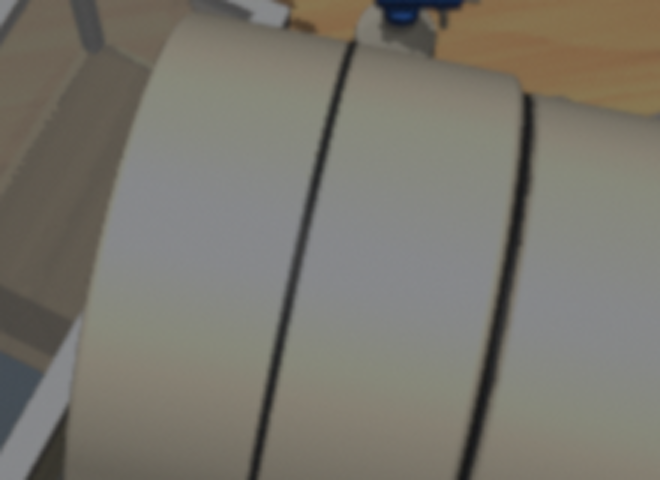

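```bash
python3 - <<'E'
from h import *
import pickle,m0
c=pickle.load(open('pics/w2.png.pkl','rb')); B=np.array([.5375,-.1228,1.0427])
s=read_state(); M=R.from_rotvec(s['ee_rot']).as_matrix(); p=np.array(s['position'])
print('tcp',proj(c,p), 'rear tip',proj(c,p+M@[-.0215,0,-.0065]),'y-11',proj(c,p+M@[-.0215,-.011,-.0065]),'y+11',proj(c,p+M@[-.0215,.011,-.0065]))
print('front y-11',proj(c,p+M@[.0215,-.011,-.0065]))
for a in [(.07,.0215,.106),(.07,-.0215,.106),(.062,.0215,.106),(.062,-.0215,.106),(.062,0.009,.103)]: print(a,proj(c,m0.W(B,[a[:2]],a[2])))
E
python3 -c "
import cv2
a=cv2.imread('pics/w2.png')[210:390,220:400]; cv2.imwrite('pics/w2z.png',cv2.resize(a,None,fx=3.3,fy=3.3,interpolation=cv2.INTER_CUBIC))"
```

```text
tcp [[315.22477504 267.96853666]] rear tip [[271.03379558 274.84482959]] y-11 [[270.00480809 254.64314638]] y+11 [[272.02738162 294.08908443]]
front y-11 [[360.67900799 254.58983832]]
(0.07, 0.0215, 0.106) [[330.48997808 271.64391205]]
(0.07, -0.0215, 0.106) [[328.00152095 341.61434452]]
(0.062, 0.0215, 0.106) [[316.63605547 276.34672646]]
(0.062, -0.0215, 0.106) [[315.34806819 347.5405917 ]]
(0.062, 0.009, 0.103) [[312.94585707 295.3346882 ]]
```

View pics/w2z.png

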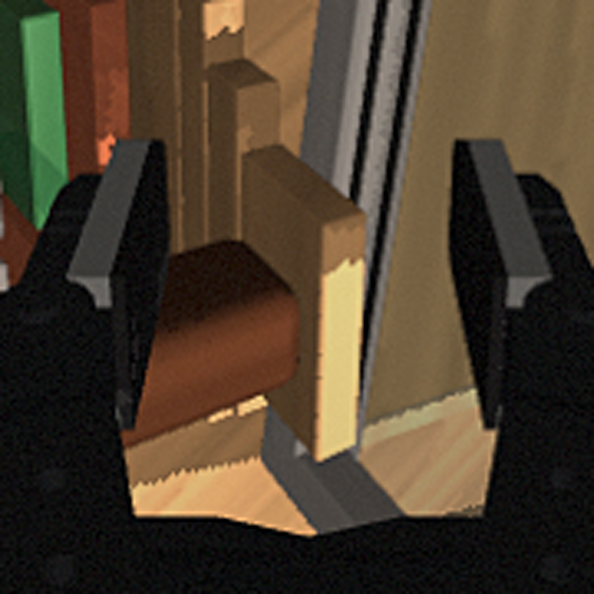

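```bash
python3 -m pendant '[[[0,-1.5,0],0],[[0,-1.5,0],0]]' ; python3 -m pendant '[[[0,0,0],0],[[0,0,0],0]]' 0.0; python3 -m pendant '[[[0,0,0],0],[[0,0,0],0]]';  python3 st.py; python3 - <<'E'
from h import *
c=snap('wrist','w3.png')
a=cv2.imread('pics/w3.png')[180:400,160:420]; cv2.imwrite('pics/w3z.png',cv2.resize(a,None,fx=2.7,fy=2.7,interpolation=cv2.INTER_CUBIC))
E
```

```text
clock: 15.9
position: [0.5526, -0.0541, 0.097]
ee_rot: [-2.411, -1.399, -0.709]
force: [0.1, 0.2, -0.5]
gripper_width: 0.0427
clock: 16.15
position: [0.5536, -0.0527, 0.0982]
ee_rot: [-2.407, -1.397, -0.713]
force: [-1.9, 5.1, 11.2]
gripper_width: 0.0081
clock: 16.4
position: [0.5535, -0.0527, 0.0982]
ee_rot: [-2.407, -1.399, -0.712]
force: [1.7, 7.4, 7.4]
gripper_width: 0.0067
t 16.4 pos [ 0.5535 -0.0527  0.0982] q [-0.409  0.545  1.985  0.898  0.748 -2.181] F [1.7 7.4 7.4] M [ 1.27 -0.52  0.2 ] w 0.0067
tool axes cols x,y,z
 [[ 0.414  0.866  0.279]
 [ 0.735 -0.499  0.459]
 [ 0.537  0.015 -0.844]] tilt 32.46428723352601
```

View pics/w3z.png

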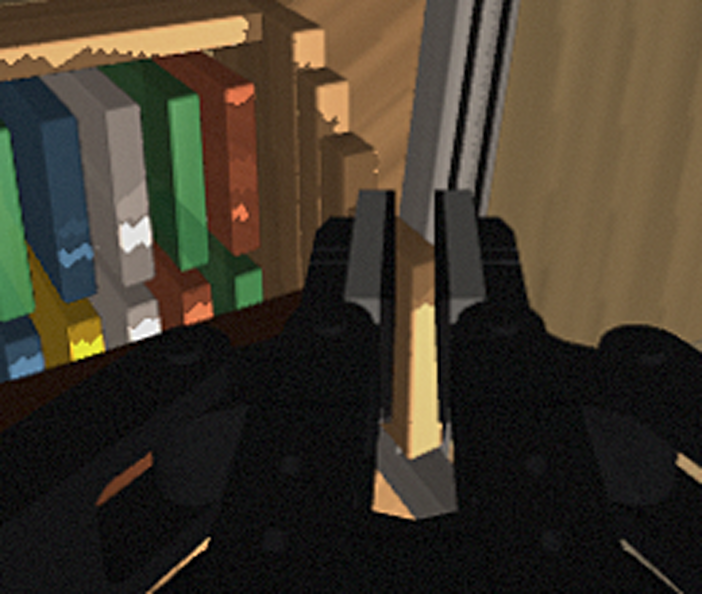

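```bash
python3 - <<'E'
from h import *
import pickle,m0
c=pickle.load(open('pics/w3.png.pkl','rb')); B=np.array([.5375,-.1228,1.0427])
def tw(x,y,z,th,rear=-.07,dx=0):
    a=np.radians(th); X=rear+(x+.07)*np.cos(a)-z*np.sin(a)+dx; Z=(x+.07)*np.sin(a)+z*np.cos(a)
    return m0.W(B,[[X,y]],Z)
for th in (0,2,4,8):
  print(th,[np.round(proj(c,tw(*a,th))[0]) for a in [(.07,-.0215,.106),(.062,-.0215,.106),(.07,.0215,.106),(.062,.0525,.04),(-.02,.0525,.04)]])
E
```

```text
0 [array([324., 342.]), array([311., 348.]), array([326., 272.]), array([255., 182.]), array([ 98., 205.])]
2 [array([323., 350.]), array([310., 356.]), array([325., 279.]), array([256., 184.]), array([ 94., 206.])]
4 [array([322., 360.]), array([308., 366.]), array([324., 287.]), array([256., 186.]), array([ 90., 208.])]
8 [array([318., 380.]), array([302., 386.]), array([320., 303.]), array([256., 191.]), array([ 82., 211.])]
```

View pics/w3.png

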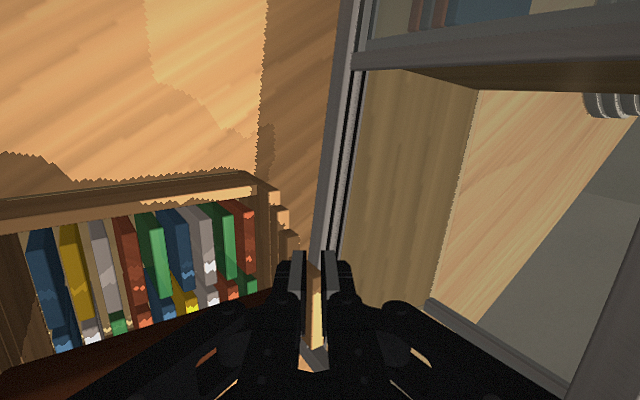

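```bash
python3 -m pendant '[[[0,0,-3],0],[[-1,0,-6],0],[[-1,0,-9],0],[[-1,0,-12],0],[[-1,0,-12],0]]';  python3 st.py; python3 - <<'E'
from h import *
c=snap('wrist','w4.png'); c=snap('top','t4.png')
E
```

```text
clock: 17.08
position: [0.5494, -0.0597, 0.107]
ee_rot: [-2.409, -1.399, -0.71]
force: [3.3, 5.9, 3.5]
gripper_width: 0.0061
t 17.07 pos [ 0.5494 -0.0597  0.107 ] q [-0.424  0.527  1.986  0.875  0.764 -2.167] F [3.3 5.9 3.5] M [ 0.61 -0.33  0.14] w 0.0061
tool axes cols x,y,z
 [[ 0.415  0.866  0.279]
 [ 0.736 -0.499  0.457]
 [ 0.535  0.016 -0.845]] tilt 32.3526214836919
```

View pics/w4.png

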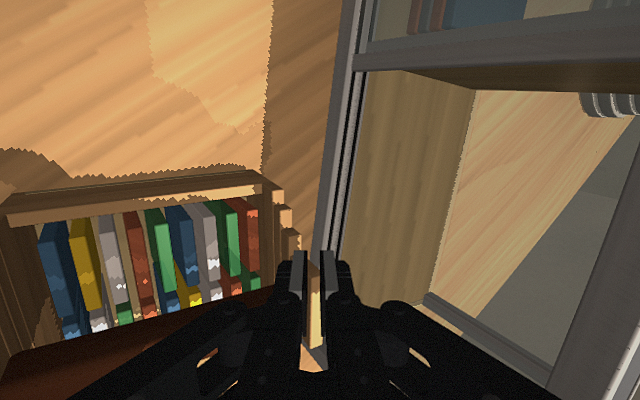

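View pics/t4.png

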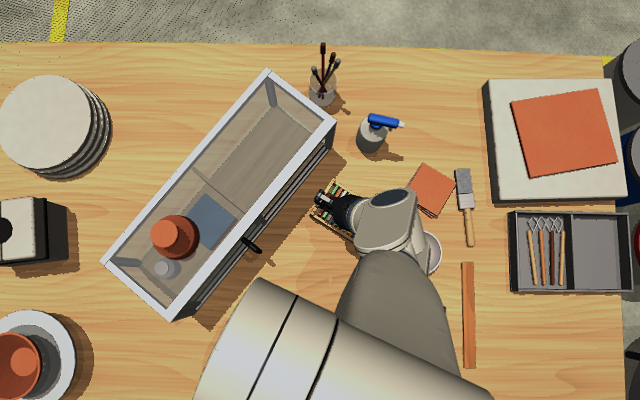

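```bash
python3 - <<'E'
from h import *
a=cv2.imread('pics/w4.png')[150:400,0:340]; cv2.imwrite('pics/w4z.png',cv2.resize(a,None,fx=2.3,fy=2.3,interpolation=cv2.INTER_CUBIC))
import pickle,m0
c=pickle.load(open('pics/w4.png.pkl','rb')); B=np.array([.5375,-.1228,1.0427])
def tw(x,y,z,th,rear=-.07,dx=0):
    a=np.radians(th); X=rear+(x+.07)*np.cos(a)-z*np.sin(a)+dx; Z=(x+.07)*np.sin(a)+z*np.cos(a)
    return m0.W(B,[[X,y]],Z)
for th in (0,4,8):
  print(th,[np.round((proj(c,tw(*a,th))[0]-[0,150])*2.3) for a in [(.07,-.0215,.106),(.062,-.0215,.106),(.062,.0525,.04),(-.062,.0525,.04),(-.07,.0525,.057),(.07,.0525,.057),(-.062,.009,.103)]])
E
```

```text
0 [array([752., 406.]), array([725., 418.]), array([601.,  61.]), array([ 33., 143.]), array([-42., 181.]), array([655.,  72.]), array([ 35., 536.])]
4 [array([748., 442.]), array([718., 454.]), array([604.,  71.]), array([ 15., 146.]), array([-70., 185.]), array([657.,  83.]), array([-23., 557.])]
8 [array([739., 483.]), array([706., 495.]), array([605.,  81.]), array([ -3., 149.]), array([-98., 189.]), array([657.,  96.]), array([-84., 575.])]
```

View pics/w4z.png

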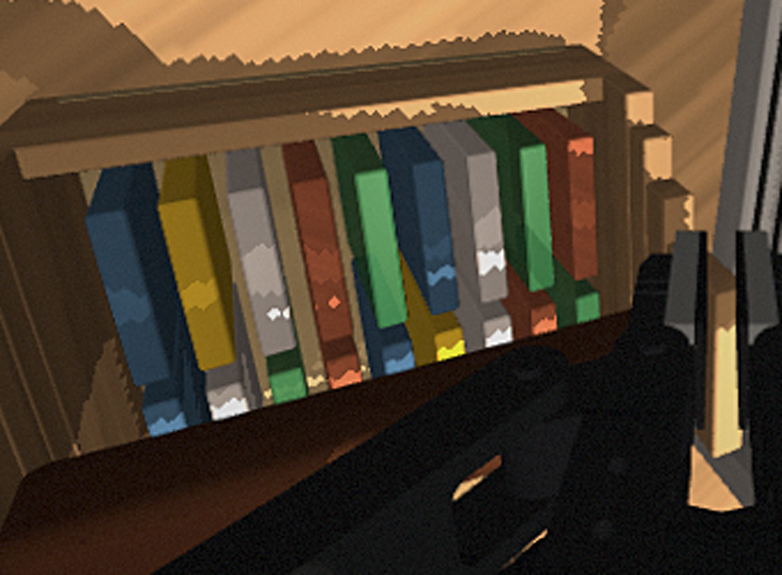

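```bash
python3 -m pendant '[[[-0.5,0,-4],0],[[-1.5,0,-8],0],[[-2.5,0,-12],0],[[-3.5,0,-16],0],[[-4.3,0,-20],0],[[-4.3,0,-20],0]]';  python3 st.py; python3 - <<'E'
from h import *
c=snap('wrist','w5.png')
a=cv2.imread('pics/w5.png')[150:400,0:340]; cv2.imwrite('pics/w5z.png',cv2.resize(a,None,fx=2.3,fy=2.3,interpolation=cv2.INTER_CUBIC))
import pickle,m0
B=np.array([.5375,-.1228,1.0427])
def tw(x,y,z,th,rear=-.07,dx=0):
    a=np.radians(th); X=rear+(x+.07)*np.cos(a)-z*np.sin(a)+dx; Z=(x+.07)*np.sin(a)+z*np.cos(a)
    return m0.W(B,[[X,y]],Z)
for th in (0,6,9,11):
  print(th,[np.round((proj(c,tw(*a,th))[0]-[0,150])*2.3) for a in [(.07,-.0215,.106),(.062,-.0215,.106),(.062,.0525,.04),(-.062,.0525,.04),(-.07,.0525,.057),(.07,.0525,.057),(-.062,.009,.103)]])
E
```

```text
clock: 17.92
position: [0.5422, -0.0717, 0.1221]
ee_rot: [-2.409, -1.399, -0.711]
force: [2.7, 7.3, 5.7]
gripper_width: 0.0051
t 17.93 pos [ 0.5422 -0.0717  0.1221] q [-0.452  0.497  1.987  0.843  0.796 -2.152] F [2.7 7.3 5.7] M [ 1.07 -0.58  0.11] w 0.0051
tool axes cols x,y,z
 [[ 0.415  0.866  0.279]
 [ 0.736 -0.5    0.458]
 [ 0.536  0.015 -0.844]] tilt 32.41011738238485
0 [array([763., 355.]), array([739., 365.]), array([624.,  45.]), array([125., 111.]), array([ 68., 141.]), array([673.,  54.]), array([149., 443.])]
6 [array([757., 401.]), array([729., 411.]), array([628.,  57.]), array([102., 115.]), array([ 32., 146.]), array([677.,  68.]), array([ 75., 467.])]
9 [array([751., 427.]), array([720., 436.]), array([629.,  63.]), array([ 90., 117.]), array([ 13., 148.]), array([677.,  76.]), array([ 36., 477.])]
11 [array([745., 445.]), array([713., 454.]), array([629.,  68.]), array([ 82., 118.]), array([  2., 149.]), array([676.,  82.]), array([ 11., 484.])]
```

View pics/w5z.png

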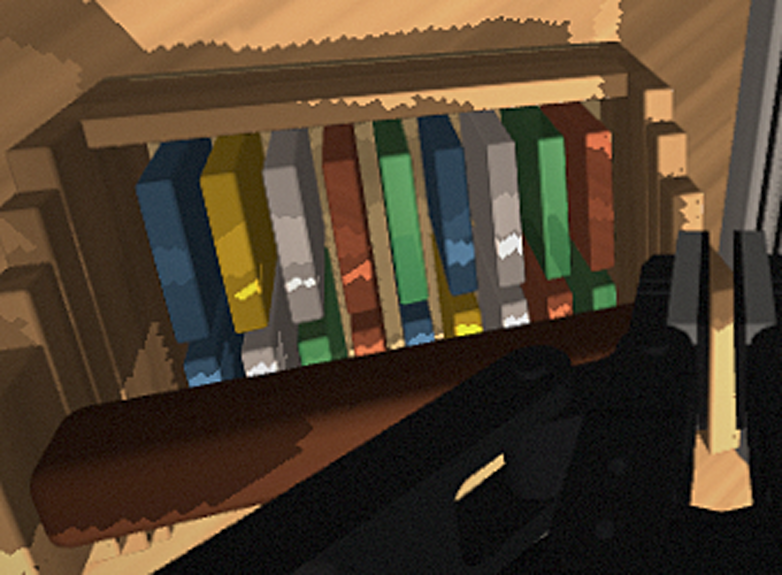

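```bash
python3 -m pendant '[[[8.4,1.3,5.3],0],[[16.7,2.7,10.7],0],[[25.1,4,16],0],[[33.4,5.4,21.3],0],[[41.8,6.7,26.7],0],[[41.8,6.7,26.7],0]]';  python3 st.py; python3 - <<'E'
from h import *
c=snap('wrist','w6.png'); c=snap('top','t6.png')
E
```

```text
clock: 18.73
position: [0.5727, -0.0318, 0.1211]
ee_rot: [-2.409, -1.4, -0.71]
force: [0.5, 1.7, -0.1]
gripper_width: 0.0054
t 18.73 pos [ 0.5727 -0.0318  0.1211] q [-0.356  0.513  1.957  0.866  0.761 -2.08 ] F [ 0.5  1.7 -0.1] M [-0.01  0.14  0.03] w 0.0054
tool axes cols x,y,z
 [[ 0.415  0.867  0.278]
 [ 0.736 -0.499  0.457]
 [ 0.535  0.015 -0.845]] tilt 32.332308260530596
```

View pics/w6.png

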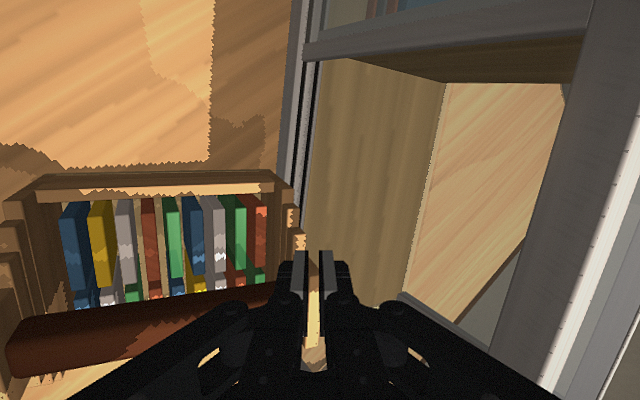

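View pics/t6.png

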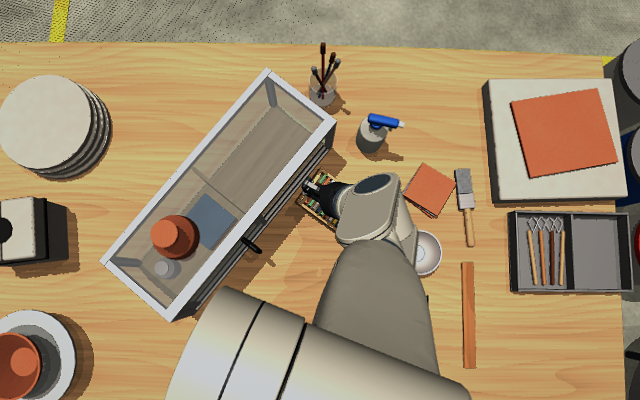

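```bash
python3 -m pendant '[[[5,0.8,3.2],0],[[10,1.6,6.4],0],[[15,2.4,9.6],0],[[15,2.4,9.6],0]]';  python3 st.py; python3 - <<'E'
from h import *
c=snap('wrist','w7.png')
a=cv2.imread('pics/w7.png')[130:400,160:460]; cv2.imwrite('pics/w7z.png',cv2.resize(a,None,fx=2.2,fy=2.2,interpolation=cv2.INTER_CUBIC))
E
```

```text
clock: 19.32
position: [0.5834, -0.0182, 0.1207]
ee_rot: [-2.41, -1.399, -0.709]
force: [0.2, 0.5, -2.4]
gripper_width: 0.0053
t 19.32 pos [ 0.5834 -0.0182  0.1207] q [-0.324  0.519  1.944  0.871  0.749 -2.053] F [ 0.2  0.5 -2.4] M [-0.57  0.41 -0.02] w 0.0053
tool axes cols x,y,z
 [[ 0.415  0.866  0.278]
 [ 0.737 -0.499  0.456]
 [ 0.534  0.015 -0.845]] tilt 32.28708794991862
```

View pics/w7z.png

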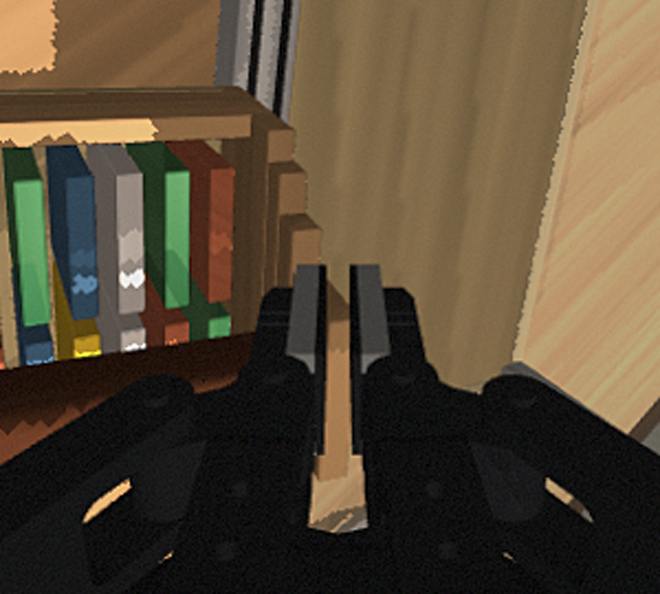

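```bash
python3 -m pendant '[[[0.3,0,3],0],[[0.7,0,6],0],[[1,0,9],0],[[1,0,9],0]]'; python3 -m pendant '[[[0.1,0,1],0],[[0.1,0,1],0]]'; python3 st.py
```

```text
clock: 19.88
position: [0.5863, -0.0132, 0.1163]
ee_rot: [-2.407, -1.4, -0.713]
force: [-13.9, -3.5, 27.4]
gripper_width: 0.0054
clock: 20.12
position: [0.5868, -0.0127, 0.1164]
ee_rot: [-2.406, -1.4, -0.714]
force: [-15.7, -3.3, 32.6]
gripper_width: 0.0049
t 20.12 pos [ 0.5868 -0.0127  0.1164] q [-0.314  0.529  1.943  0.888  0.74  -2.063] F [-15.7  -3.3  32.6] M [1.5  0.76 0.94] w 0.0049
tool axes cols x,y,z
 [[ 0.413  0.867  0.28 ]
 [ 0.735 -0.499  0.459]
 [ 0.537  0.016 -0.843]] tilt 32.53004677680903
```

```bash
python3 -m pendant '[[[-0.5,0,-4],0],[[-0.5,0,-5],0],[[-0.5,0,-5],0]]'; python3 st.py;  python3 - <<'E'
from h import *
c=snap('wrist','w8.png'); c=snap('top','t8.png'); c=snap('side','s8.png')
a=cv2.imread('pics/w8.png')[130:400,160:460]; cv2.imwrite('pics/w8z.png',cv2.resize(a,None,fx=2.2,fy=2.2,interpolation=cv2.INTER_CUBIC))
a=cv2.imread('pics/t8.png')[110:260,270:400]; cv2.imwrite('pics/t8z.png',cv2.resize(a,None,fx=4,fy=4,interpolation=cv2.INTER_CUBIC))
E
```

```text
clock: 20.5
position: [0.5856, -0.0155, 0.1175]
ee_rot: [-2.41, -1.399, -0.711]
force: [2.7, 5.5, 3.7]
gripper_width: 0.0054
t 20.5 pos [ 0.5856 -0.0155  0.1175] q [-0.319  0.526  1.943  0.88   0.743 -2.058] F [2.7 5.5 3.7] M [ 0.65 -0.33  0.07] w 0.0054
tool axes cols x,y,z
 [[ 0.415  0.866  0.279]
 [ 0.736 -0.5    0.457]
 [ 0.535  0.016 -0.845]] tilt 32.363999318233525
```

View pics/w8z.png

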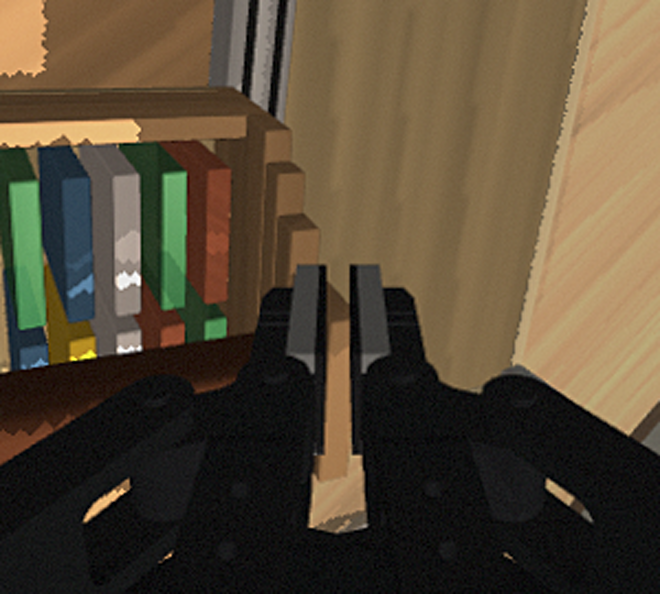

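View pics/t8z.png

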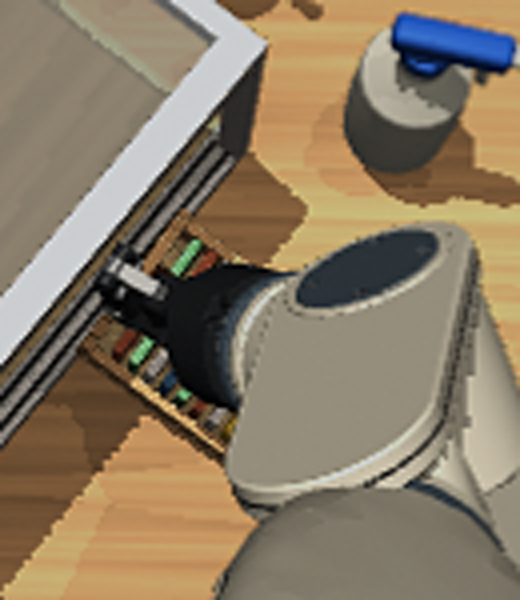

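```bash
python3 -m pendant '[[[0,0,0.5],0],[[0,0,0.5],0],[[0,0,0.5],0]]' 0.35; python3 st.py; python3 -m pendant '[[[0,0,-10],0],[[0,0,-30],0],[[0,0,-60],0],[[0,0,-100],0],[[0,0,-130],0],[[0,0,-130],0]]'; python3 st.py;  python3 - <<'E'
from h import *
c=snap('wrist','w9.png'); c=snap('top','t9.png'); c=snap('side','s9.png')
E
```

```text
clock: 21.02
position: [0.5848, -0.0159, 0.116]
ee_rot: [-2.411, -1.399, -0.708]
force: [-0.2, -0.0, -0.4]
gripper_width: 0.0298
t 21.02 pos [ 0.5848 -0.0159  0.116 ] q [-0.319  0.528  1.944  0.879  0.741 -2.059] F [-0.2 -0.  -0.4] M [-0.22  0.17 -0.01] w 0.0298
tool axes cols x,y,z
 [[ 0.416  0.866  0.278]
 [ 0.737 -0.5    0.456]
 [ 0.533  0.015 -0.846]] tilt 32.2441133209188
clock: 21.78
position: [0.5495, -0.077, 0.2294]
ee_rot: [-2.414, -1.4, -0.714]
force: [0.3, 0.2, -0.4]
gripper_width: 0.0296
t 21.77 pos [ 0.5495 -0.077   0.2294] q [-0.454  0.324  1.918  0.703  0.965 -1.936] F [ 0.3  0.2 -0.4] M [-0.24  0.16 -0.  ] w 0.0296
tool axes cols x,y,z
 [[ 0.415  0.865  0.283]
 [ 0.737 -0.502  0.453]
 [ 0.534  0.021 -0.845]] tilt 32.280469983769464
```

View pics/w9.png

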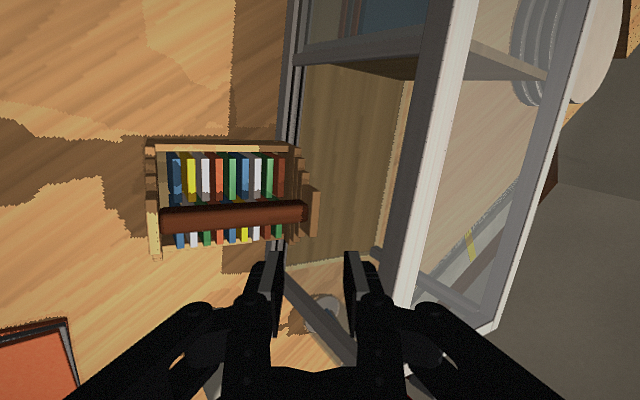

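```bash
python3 - <<'E'
import cv2
t=cv2.imread('pics/w9.png')
cv2.imwrite('pics/w9z.png',cv2.resize(t[125:270,135:335],None,fx=4,fy=4,interpolation=cv2.INTER_CUBIC))
E
```

```text
(no output)
```

View pics/w9z.png

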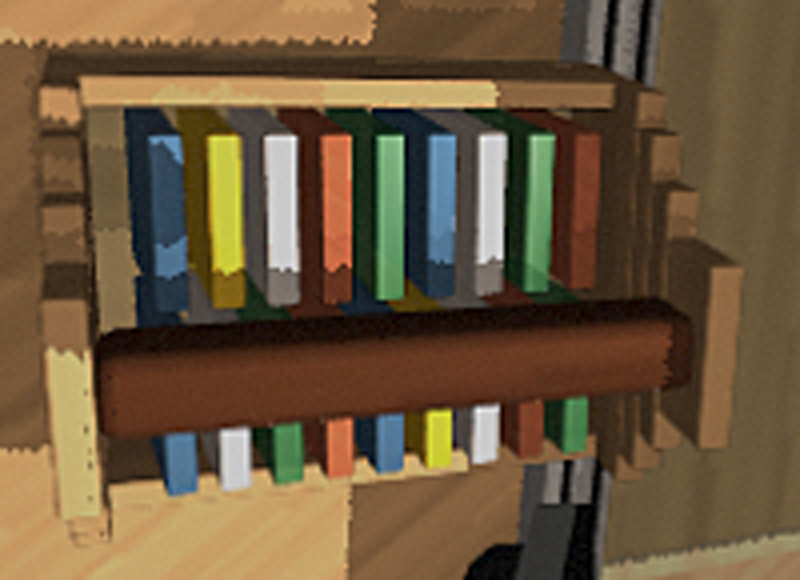

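```bash
cat > totefit.py <<'E'
from h import *
import pickle
from scipy.optimize import least_squares
C=np.array([.5535,.1496,.9127])
def tp(p,L):  # p: rear-bottom mid x,y, z, yaw, pitch(deg up front)
    x,y,z,yaw,th=p; L=np.atleast_2d(L)+[.07,0,0]
    M=R.from_euler('z',yaw).as_matrix()@R.from_euler('y',-np.radians(th)).as_matrix()
    return L@M.T+[x,y,z]
def cup(P):
    c,s=np.cos(C[2]),np.sin(C[2]); d=np.atleast_2d(P)[:,:2]-C[:2]; return np.c_[c*d[:,0]+s*d[:,1],-s*d[:,0]+c*d[:,1]]
def fit(pk,L,uv,p0,free):
    c=pickle.load(open(pk,'rb')); free=list(free)
    def full(v): q=np.array(p0,float); q[free]=v; return q
    r=least_squares(lambda v:(proj(c,tp(full(v),L))-uv).ravel(),np.array(p0,float)[free])
    p=full(r.x); print('pose',np.round(p,4),'yaw rel',np.degrees(p[3]-C[2]),'res',np.round(np.abs(r.fun).max(),1))
    f=tp(p,[[.07,0,0],[-.07,0,0],[.07,.0525,0],[.07,-.0525,0],[-.07,.0525,0],[-.07,-.0525,0]])
    print('cup f,r,FL,FR,RL,RR mm',np.round(np.c_[cup(f),f[:,2]]*1000,1).tolist()); return p
E
python3 - <<'E'
from totefit import *
b=.0215
L=[[.07,b,.106],[.062,b,.106],[.07,-b,.106],[.062,-b,.106],[-.07,b,.106],[-.062,b,.106],[-.07,-b,.106],[-.062,-b,.106]]
uv=np.array([[742,268],[712,266],[727,445],[698,448],[43,300],[85,298],[63,515],[100,515]])/4+[135,125]
fit('pics/w9.png.pkl',L,uv,[.53,-.13,0,1.03,7.4],[0,1,3,4])
fit('pics/w9.png.pkl',L,uv,[.53,-.13,0,1.03,7.4],[0,1,3])
E
```

```text
pose [ 0.5349 -0.129   0.      0.9617  7.3133] yaw rel 2.807131102851907 res 1.4
cup f,r,FL,FR,RL,RR mm [[-93.2, -148.9, 17.8], [-231.8, -155.7, 0.0], [-95.7, -96.4, 17.8], [-90.6, -201.3, 17.8], [-234.4, -103.2, 0.0], [-229.3, -208.1, 0.0]]
pose [ 0.5349 -0.1289  0.      0.9622  7.4   ] yaw rel 2.833394700127169 res 1.4
cup f,r,FL,FR,RL,RR mm [[-93.0, -148.8, 18.0], [-231.7, -155.6, 0.0], [-95.6, -96.4, 18.0], [-90.5, -201.2, 18.0], [-234.3, -103.2, 0.0], [-229.1, -208.1, 0.0]]
```

```bash
cat > shc.py <<'E'
from totefit import *
import sys,json
c_,s_=np.cos(C[2]),np.sin(C[2])
def cw(x,y,z): return np.array([C[0]+c_*x-s_*y,C[1]+s_*x+c_*y,z])
s=read_state(); M=R.from_rotvec(s['ee_rot']).as_matrix(); p=np.array(s['position'])
print('tcp cup',np.round(cup(p)*1000,1),'z',np.round(p[2]*1000,1))
for w in json.loads(sys.argv[1]): print(w,np.round(M.T@(cw(*(np.array(w)/1000))-p)*1000,1))
E
python3 shc.py '[[-300,-152,260],[-360,-152,190],[-265,-152,28]]'
```

```text
tcp cup [[-180.8 -133.3]] z 226.2
[-300, -152, 260] [-84.    3.1 -92.9]
[-360, -152, 190] [-171.6   -6.   -65.6]
[-265, -152, 28] [-178.5    4.3  121.8]
```

```bash
python3 -m pendant '[[[-28,1,-31],0.175],[[-56,2,-62],0.35],[[-84,3,-93],0.525],[[-105,1,-88],0.7],[[-125,-1,-82],0.875],[[-145,-3,-76],1.05],[[-160,-5,-70],1.225],[[-172,-6,-66],1.4],[[-172,-6,-66],1.57],[[-172,-6,-66],1.727]]' 0.7; python3 -m pendant '[[[0,0,0],0]]'; python3 st.py; python3 shc.py '[[-265,-152,28]]'
```

```text
clock: 23.18
position: [0.4534, -0.2279, 0.1889]
ee_rot: [-2.437, 0.863, -0.151]
force: [0.8, 0.4, -0.2]
gripper_width: 0.0599
clock: 23.3
position: [0.4535, -0.228, 0.1893]
ee_rot: [-2.44, 0.855, -0.154]
force: [-0.1, 0.6, -0.4]
gripper_width: 0.0599
t 23.3 pos [ 0.4535 -0.228   0.1893] q [-0.802  0.399  1.923  0.628  1.073 -0.507] F [-0.1  0.6 -0.4] M [-0.23  0.12  0.03] w 0.0599
tool axes cols x,y,z
 [[ 0.792 -0.545  0.276]
 [-0.607 -0.65   0.457]
 [-0.069 -0.53  -0.845]] tilt 32.29452832340225
tcp cup [[-359.9 -151.9]] z 189.3
[-265, -152, 28] [ 11.7   5.  186.7]
```

```bash
python3 -m pendant '[[[4,2,60],0],[[8,3,120],0],[[11,5,170],0],[[11.7,5,187],0],[[11.7,5,187],0]]'; python3 st.py; python3 -m pendant '[[[0,-8.5,5.3],0],[[0,-17,10.6],0],[[0,-25.5,15.9],0],[[0,-34,21.2],0],[[0,-42.5,26.5],0],[[0,-51,31.8],0],[[0,-51,31.8],0]]'; python3 - <<'E'
from h import *
c=snap('wrist','w10.png')
E
python3 shc.py '[]'
```

```text
clock: 23.92
position: [0.512, -0.1532, 0.0282]
ee_rot: [-2.441, 0.854, -0.154]
force: [0.6, 0.1, -0.0]
gripper_width: 0.0597
t 23.93 pos [ 0.512  -0.1532  0.0282] q [-0.619  0.689  1.962  0.888  0.757 -0.689] F [ 0.6  0.1 -0. ] M [-0.15  0.15 -0.03] w 0.0597
tool axes cols x,y,z
 [[ 0.792 -0.544  0.276]
 [-0.606 -0.651  0.457]
 [-0.069 -0.53  -0.845]] tilt 32.28937393877628
clock: 24.8
position: [0.5496, -0.106, 0.0296]
ee_rot: [-2.441, 0.855, -0.158]
force: [0.5, -0.4, -1.2]
gripper_width: 0.0599
tcp cup [[-204.8 -153.1]] z 29.4
```

View pics/w10.png

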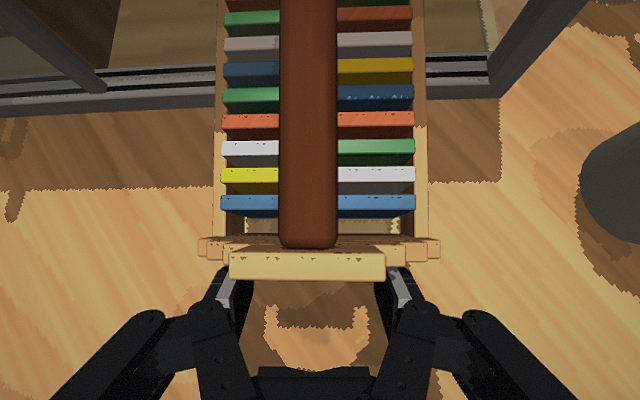

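```bash
python3 -m pendant '[[[0,-5.1,3.2],0],[[0,-10.2,6.4],0],[[0,-15.3,9.5],0],[[0,-20.4,12.7],0],[[0,-25.4,15.9],0],[[0,-30.5,19.1],0],[[0,-35.6,22.3],0],[[0,-40.7,25.4],0]]'; python3 - <<'E'
from h import *
c=snap('wrist','w11.png')
E
python3 shc.py '[]'
```

```text
clock: 25.85
position: [0.5779, -0.0699, 0.029]
ee_rot: [-2.442, 0.859, -0.158]
force: [-3.6, -5.7, 2.9]
gripper_width: 0.0596
tcp cup [[-157.5 -153.5]] z 29.3
```

View pics/w11.png

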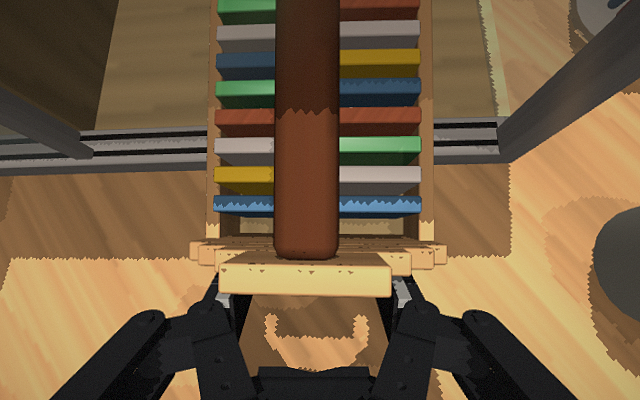

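```bash
python3 - <<'E'
import cv2
t=cv2.imread('pics/w11.png')
cv2.imwrite('pics/w11z.png',cv2.resize(t[60:310,180:460],None,fx=2.8,fy=2.8,interpolation=cv2.INTER_CUBIC)[:600])
E
```

```text
(no output)
```

View pics/w11z.png

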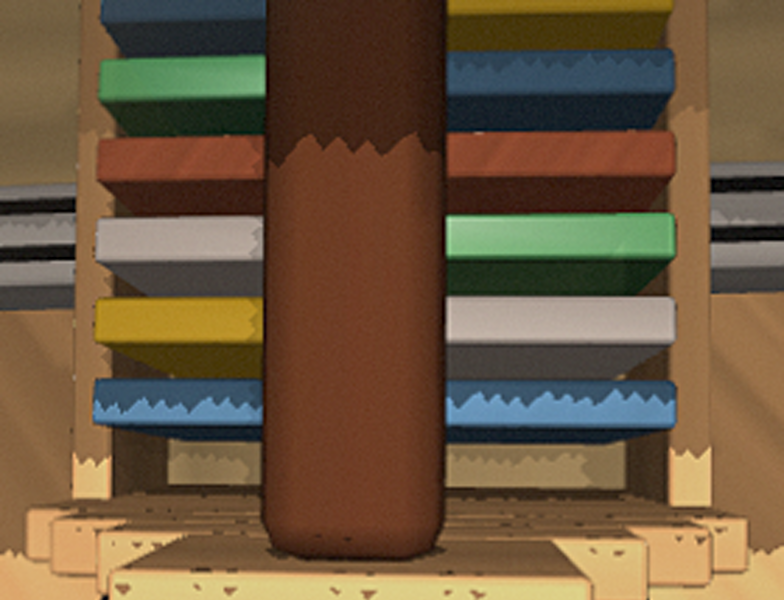

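```bash
python3 - <<'E'
from totefit import *
b=.0215
L=[[-.062,b,.106],[-.062,-b,.106],[-.07,b,.106],[-.07,-b,.106],[-.062,.0525,.04],[-.062,-.0525,.04]]
uv=np.array([[220,264.6],[391.4,264.6],[219,293],[391.3,296],[206.1,237.9],[433.9,240.7]])
for z0 in (0,.01,.018):
    fit('pics/w11.png.pkl',L,uv,[.58,-.07,z0,.91,10],[0,1,3,4])
fit('pics/w11.png.pkl',L,uv,[.58,-.07,0,.91,10],[0,1,2,3,4])
L2=L; uv2=np.array([[229,253],[386,249],[230,281],[386,281],[215,237],[428,237]])
print('w10');fit('pics/w10.png.pkl',L,uv2,[.55,-.1,0,.91,10],[0,1,3,4])
E
```

```text
pose [ 0.5864 -0.0635  0.      0.9003 11.4759] yaw rel -0.7082244453758907 res 7.7
cup f,r,FL,FR,RL,RR mm [[-11.3, -158.0, 27.9], [-148.5, -156.3, 0.0], [-10.6, -105.5, 27.9], [-11.9, -210.5, 27.9], [-147.8, -103.9, 0.0], [-149.1, -208.8, 0.0]]
pose [ 5.87300e-01 -6.35000e-02  1.00000e-02  9.01100e-01  1.17416e+01] yaw rel -0.6671161301730345 res 4.1
cup f,r,FL,FR,RL,RR mm [[-10.9, -158.6, 38.5], [-147.9, -157.0, 10.0], [-10.3, -106.1, 38.5], [-11.5, -211.1, 38.5], [-147.3, -104.5, 10.0], [-148.6, -209.5, 10.0]]
pose [ 0.5887 -0.0625  0.018   0.9014 12.6253] yaw rel -0.6488031473454333 res 14.1
cup f,r,FL,FR,RL,RR mm [[-9.7, -159.1, 48.6], [-146.3, -157.6, 18.0], [-9.1, -106.6, 48.6], [-10.3, -211.6, 48.6], [-145.7, -105.1, 18.0], [-146.9, -210.1, 18.0]]
pose [ 5.86900e-01 -6.36000e-02  6.70000e-03  9.00900e-01  1.15893e+01] yaw rel -0.6789180285212411 res 1.9
cup f,r,FL,FR,RL,RR mm [[-11.1, -158.4, 34.9], [-148.2, -156.8, 6.7], [-10.5, -105.9, 34.9], [-11.7, -210.9, 34.9], [-147.6, -104.3, 6.7], [-148.9, -209.3, 6.7]]
w10
pose [ 0.5591 -0.0988  0.      0.9168 10.2965] yaw rel 0.23473157593200145 res 3.3
cup f,r,FL,FR,RL,RR mm [[-55.3, -155.8, 25.0], [-193.1, -156.3, 0.0], [-55.5, -103.3, 25.0], [-55.1, -208.3, 25.0], [-193.3, -103.8, 0.0], [-192.8, -208.8, 0.0]]
```

```bash
python3 -m pendant '[[[0,-5.1,3.2],0],[[0,-10.2,6.4],0],[[0,-15.3,9.5],0],[[0,-20.4,12.7],0],[[0,-20.4,12.7],0]]'; python3 - <<'E'
from h import *
c=snap('wrist','w12.png')
E
python3 shc.py '[]'
```

```text
clock: 26.52
position: [0.593, -0.0483, 0.0289]
ee_rot: [-2.44, 0.855, -0.155]
force: [0.2, -0.6, 0.0]
gripper_width: 0.0594
tcp cup [[-132.6 -152.2]] z 28.9
```

View pics/w12.png

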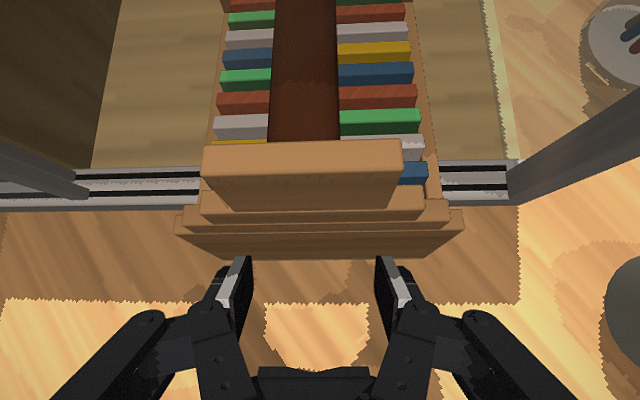

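```bash
python3 -m pendant '[[[0,-6,3.7],0],[[0,-12,7.4],0],[[0,-17,10.6],0],[[0,-21,13.3],0],[[0,-25.4,15.9],0],[[0,-29.7,18.6],0],[[0,-29.7,18.6],0]]'; python3 - <<'E'
from h import *
c=snap('wrist','w13.png')
E
python3 shc.py '[]'
```

```text
clock: 27.45
position: [0.6147, -0.0208, 0.0292]
ee_rot: [-2.44, 0.856, -0.156]
force: [0.3, 0.2, -0.0]
gripper_width: 0.0595
tcp cup [[ -97.6 -152.8]] z 29.3
```

View pics/w13.png

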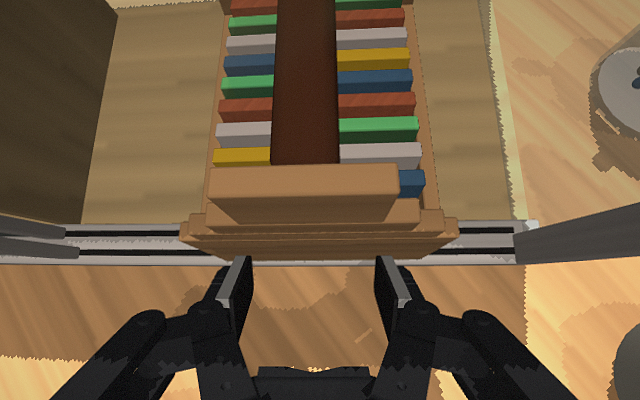

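```bash
python3 -m pendant '[[[0,-3.4,2.1],0],[[0,-6.8,4.2],0],[[0,-10.2,6.4],0],[[0,-13.6,8.5],0],[[0,-17,10.6],0],[[0,-20.4,12.7],0],[[0,-20.4,12.7],0]]'; python3 - <<'E'
from h import *
c=snap('wrist','w14.png')
E
python3 shc.py '[]'
```

```text
clock: 28.38
position: [0.6293, -0.0019, 0.0293]
ee_rot: [-2.44, 0.856, -0.156]
force: [0.1, -0.7, -0.5]
gripper_width: 0.0598
tcp cup [[ -73.5 -152.6]] z 29.3
```

View pics/w14.png

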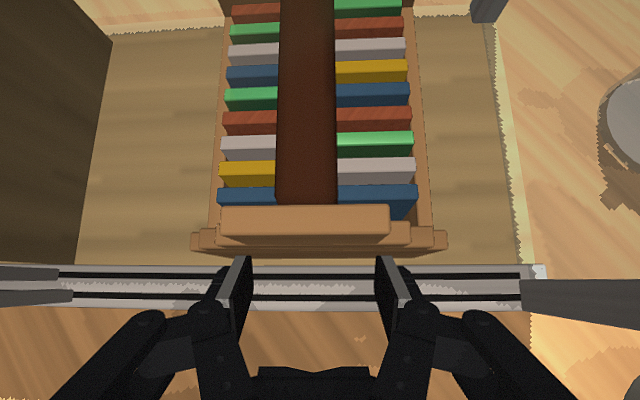

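```bash
python3 - <<'E'
import cv2
t=cv2.imread('pics/w14.png')
cv2.imwrite('pics/w14z.png',cv2.resize(t[150:300,170:470],None,fx=2.6,fy=2.6,interpolation=cv2.INTER_CUBIC))
from totefit import *
c=pickle.load(open('pics/w14.png.pkl','rb'))
b=.0215
c_,s_=np.cos(C[2]),np.sin(C[2])
for rx,z,th in ((-.068,.008,0),(-.068,.018,-4)):
    p=[C[0]+c_*rx-s_*-.152,C[1]+s_*rx+c_*-.152,z,C[2],th]
    print(np.round((proj(c,tp(p,[[-.062,b,.106],[-.062,-b,.106],[-.07,b,.106],[-.07,-b,.106],[-.07,.0525,.057],[-.07,-.0525,.057],[-.07,.0525,0],[-.07,-.0525,0]]))-[170,150])*2.6).tolist())
E
```

```text
[[99.0, 127.0], [528.0, 121.0], [93.0, 205.0], [532.0, 202.0], [26.0, 251.0], [701.0, 249.0], [145.0, 275.0], [618.0, 274.0]]
[[67.0, 26.0], [537.0, 15.0], [57.0, 108.0], [541.0, 100.0], [-3.0, 218.0], [720.0, 214.0], [129.0, 271.0], [629.0, 271.0]]
```

View pics/w14z.png

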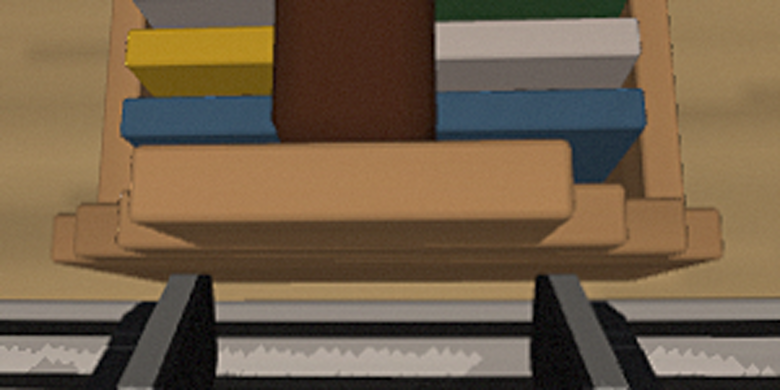

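```bash
python3 -m pendant '[[[0,-2.5,1.6],0],[[0,-5.1,3.2],0],[[0,-7,4.3],0],[[0,-7,4.3],0]]'; python3 shc.py '[]'; python3 -m pendant '[[[0,8,-5],0],[[0,40,-25],0],[[0,80,-50],0],[[0,80,-50],0]]'; python3 st.py; python3 - <<'E'
from h import *
c=snap('wrist','w15.png')
t=cv2.imread('pics/w15.png')
cv2.imwrite('pics/w15z.png',cv2.resize(t[40:300,150:470],None,fx=2.3,fy=2.3,interpolation=cv2.INTER_CUBIC))
E
```

```text
clock: 28.92
position: [0.6341, 0.0039, 0.0293]
ee_rot: [-2.44, 0.857, -0.157]
force: [-1.6, -2.2, 0.7]
gripper_width: 0.0602
tcp cup [[ -66.  -152.9]] z 29.3
clock: 29.42
position: [0.575, -0.0728, 0.0289]
ee_rot: [-2.439, 0.862, -0.156]
force: [0.3, 0.5, -0.4]
gripper_width: 0.0597
t 29.43 pos [ 0.575  -0.0728  0.0289] q [-0.426  0.699  1.927  0.975  0.695 -0.572] F [ 0.3  0.5 -0.4] M [-0.22  0.09  0.03] w 0.0597
tool axes cols x,y,z
 [[ 0.788 -0.548  0.279]
 [-0.611 -0.647  0.455]
 [-0.069 -0.529 -0.846]] tilt 32.272021237654116
```

View pics/w15z.png

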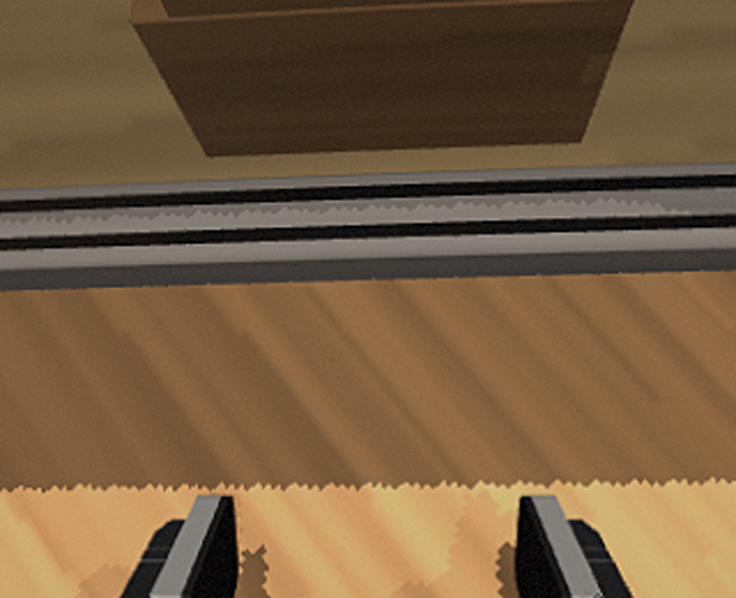

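```bash
python3 shc.py '[[-230,-150,180],[-235,100,220],[-188,100,205],[-118,100,95]]'; python3 - <<'E'
from plan import *
from shc import cw
E
python3 - <<'E'
import sys; sys.argv=['x','[]']
from plan import *
from shc import cw
for p in ([-235,100,220],[-188,100,205],[-118,100,95],[-118,0,95],[-118,-175,95]): chk(p,cw(*(np.array(p)/1000)),0)
E
```

```text
tcp cup [[-161.5 -153.2]] z 29.1
[-230, -150, 180] [ -13.5  -21.7 -163.7]
[-235, 100, 220] [-265.7  -29.6 -185.8]
[-188, 100, 205] [-264.6  -61.4 -148.1]
[-118, 100, 95] [-257.2  -62.5  -18. ]
tcp cup [[-161.5 -153.2]] z 29.1
tcp cup [[-161.5 -153.2]] z 29.1
[-235, 100, 220] [-0.38 -0.02  2.38  0.78  0.85 -0.26] 0.0
[-235, 100, 220] [-0.38 -0.02  2.38  0.78  0.85 -0.26] 0.0
[-235, 100, 220] [-0.38 -0.02  2.38  0.78  0.85 -0.26] 0.0
[-235, 100, 220] [-0.38 -0.02  2.38  0.78  0.85 -0.26] 0.0
[-235, 100, 220] [-0.38 -0.02  2.38  0.78  0.85 -0.26] 0.0
[-188, 100, 205] [-0.23  0.05  2.36  0.86  0.73 -0.21] 0.0
[-188, 100, 205] [-0.23  0.05  2.36  0.86  0.73 -0.21] 0.0
[-188, 100, 205] [-0.23  0.05  2.36  0.86  0.73 -0.21] 0.0
[-188, 100, 205] [-0.23  0.05  2.36  0.86  0.73 -0.21] 0.0
[-188, 100, 205] [-0.23  0.05  2.36  0.86  0.73 -0.21] 0.0
[-118, 100, 95] [-0.03  0.4   2.36  1.43  0.49 -0.69] 0.0
[-118, 100, 95] [-0.03  0.4   2.36  1.43  0.49 -0.69] 0.0
[-118, 100, 95] [-0.03  0.4   2.36  1.43  0.49 -0.69] 0.0
[-118, 100, 95] [-0.03  0.4   2.36  1.43  0.49 -0.69] 0.0
[-118, 100, 95] [-0
[... 190 characters left out ...]
 0.58 -0.51] 0.0
[-118, 0, 95] [-0.17  0.46  2.19  1.15  0.58 -0.51] 0.0
[-118, 0, 95] [-0.17  0.46  2.19  1.15  0.58 -0.51] 0.0
[-118, -175, 95] [-0.32  0.61  1.84  0.86  0.75 -0.3 ] 0.0
[-118, -175, 95] [-0.32  0.61  1.84  0.86  0.75 -0.3 ] 0.0
[-118, -175, 95] [-0.32  0.61  1.84  0.86  0.75 -0.3 ] 0.0
[-118, -175, 95] [-0.32  0.61  1.84  0.86  0.75 -0.3 ] 0.0
[-118, -175, 95] [-0.32  0.61  1.84  0.86  0.75 -0.3 ] 0.0Traceback (most recent call last):
  File "<stdin>", line 2, in <module>
  File "shc.py", line 7, in <module>
    for w in json.loads(sys.argv[1]): print(w,np.round(M.T@(cw(*(np.array(w)/1000))-p)*1000,1))
                        ~~~~~~~~^^^
IndexError: list index out of range
```

```bash
python3 -m pendant '[[[-4,-7,-55],0],[[-9,-14,-110],0],[[-14,-22,-160],0],[[-70,-24,-168],0],[[-128,-25,-172],0],[[-185,-27,-178],0],[[-240,-29,-183],0],[[-266,-30,-186],0],[[-266,-45,-168],0],[[-265,-61,-148],0]]' 0.0; python3 -m pendant '[[[0,0,0],0]]'; python3 shc.py '[[-118,100,95]]';  python3 - <<'E'
from h import *
c=snap('wrist','w16.png'); snap('top','t16.png')
E
```

```text
clock: 30.72
position: [0.3597, 0.0637, 0.2051]
ee_rot: [-2.44, 0.855, -0.159]
force: [-0.6, -0.9, 0.8]
gripper_width: 0.0005
clock: 30.85
position: [0.3592, 0.0642, 0.2045]
ee_rot: [-2.441, 0.852, -0.155]
force: [-0.5, -0.1, 0.5]
gripper_width: 0.0001
tcp cup [[-186.4  101.5]] z 204.5
[-118, 100, 95] [  9.4   0.  128.8]
```

View pics/w16.png

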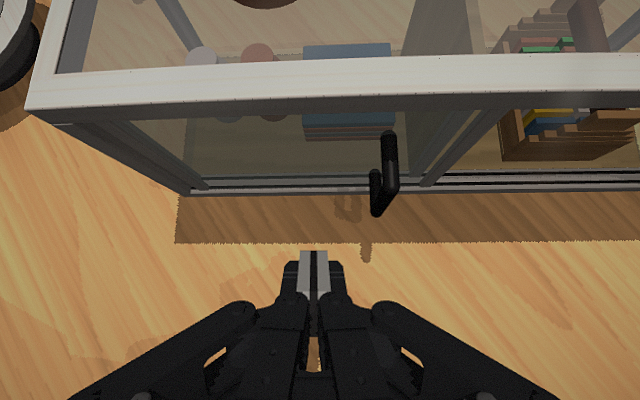

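View pics/t16.png

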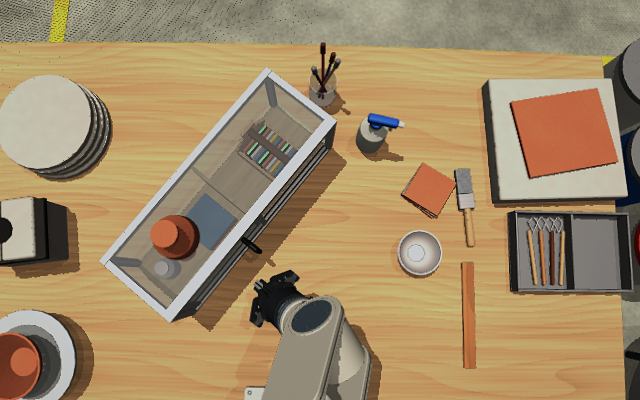

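```bash
python3 - <<'E'
from totefit import *
c=pickle.load(open('pics/w16.png.pkl','rb'))
print(cup(onz(c,389,135,.15))*1000,cup(onz(c,378,212,.065))*1000)
E
```

```text
[[-91.92958332  50.63250775]] [[-132.07626267   49.54890753]]
```

```bash
python3 -m pendant '[[[3,0,45],0],[[6,0,90],0],[[9.4,0,129],0],[[9.4,0,129],0]]'; python3 shc.py '[[-118,100,95]]'; python3 -m pendant '[[[10,-0.4,-0.6],0],[[20,-0.8,-1.2],0],[[30,-1.2,-1.8],0],[[45,-1.8,-2.7],0],[[65,-2.6,-3.8],0],[[85,-3.4,-4.9],0],[[105,-4,-6],0]]'; python3 shc.py '[[-118,-170,95]]'; python3 - <<'E'
from h import *
c=snap('wrist','w17.png')
E
```

```text
clock: 31.45
position: [0.4014, 0.1163, 0.093]
ee_rot: [-2.441, 0.857, -0.15]
force: [0.3, 0.2, 0.2]
gripper_width: 0.0
tcp cup [[-119.4  100. ]] z 93.0
[-118, 100, 95] [-0.2 -2.3 -1. ]
clock: 32.33
position: [0.4863, 0.0504, 0.0954]
ee_rot: [-2.441, 0.857, -0.157]
force: [-2.9, 0.4, 0.9]
gripper_width: -0.0003
tcp cup [[-119.6   -7.5]] z 95.4
[-118, -170, 95] [162.2  -6.7  -8.2]
```

View pics/w17.png

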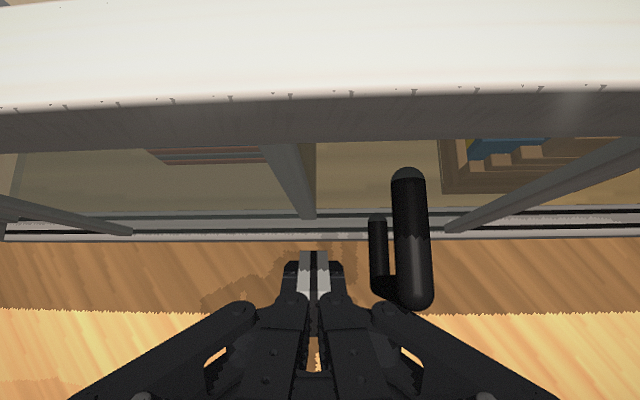

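```bash
python3 -m pendant '[[[20,-0.8,-1],0],[[40,-1.6,-2],0],[[60,-2.4,-3.2],0],[[80,-3.2,-4.3],0],[[100,-4,-5.4],0],[[115,-4.6,-6.2],0],[[125,-5,-6.8],0],[[132,-5.3,-7.2],0]]'; python3 shc.py '[[-118,-170,95]]'; python3 - <<'E'
from h import *
c=snap('wrist','w18.png')
E
```

```text
clock: 33.38
position: [0.5911, -0.0293, 0.0952]
ee_rot: [-2.441, 0.858, -0.157]
force: [-4.0, -3.3, 0.8]
gripper_width: -0.0
tcp cup [[-118.5 -139.2]] z 95.2
[-118, -170, 95] [30.7 -1.4 -1.4]
```

View pics/w18.png

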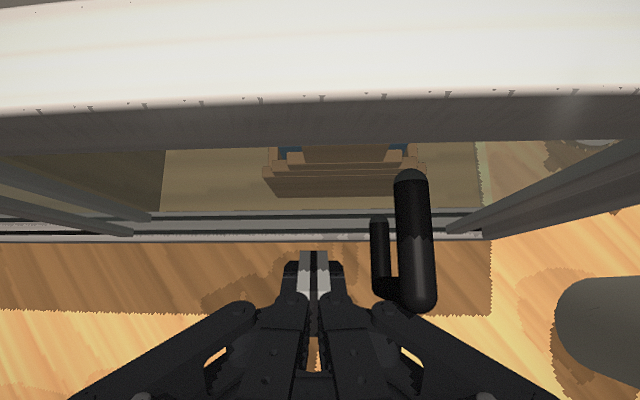

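```bash
python3 - <<'E'
from totefit import *
c=pickle.load(open('pics/w18.png.pkl','rb'))
c_,s_=np.cos(C[2]),np.sin(C[2])
cw=lambda x,y,z:np.array([C[0]+c_*x-s_*y,C[1]+s_*x+c_*y,z])
for y in (-.19,-.175,-.16): print(y,[np.round(proj(c,cw(-.133,y,z))[0]) for z in (.065,.15)])
print('door frame right side?', [np.round(proj(c,cw(-.0935,y,.02))[0]) for y in (-.259,-.25,-.23)])
E
```

```text
-0.19 [array([405., 291.]), array([460., 302.])]
-0.175 [array([378., 291.]), array([412., 302.])]
-0.16 [array([352., 291.]), array([366., 302.])]
door frame right side? [array([483., 232.]), array([471., 233.]), array([443., 233.])]
```

```bash
python3 -m pendant '[[[5,-0.2,-0.3],0],[[10,-0.4,-0.6],0],[[15,-0.6,-0.8],0],[[18,-0.7,-1],0],[[18,-0.7,-1],0]]'; python3 -m pendant '[[[2,0,0],0],[[2,0,0],0]]'; python3 -m pendant '[[[2,0,0],0],[[2,0,0],0]]';python3 shc.py '[]'
```

```text
clock: 34.05
position: [0.6048, -0.0392, 0.0945]
ee_rot: [-2.441, 0.857, -0.154]
force: [-4.7, -2.4, -0.6]
gripper_width: -0.0
clock: 34.3
position: [0.6049, -0.0399, 0.0937]
ee_rot: [-2.441, 0.856, -0.151]
force: [-8.0, -2.3, -2.9]
gripper_width: -0.0
clock: 34.55
position: [0.6052, -0.0411, 0.0927]
ee_rot: [-2.442, 0.857, -0.148]
force: [-12.2, -5.4, -2.4]
gripper_width: -0.0001
tcp cup [[-119.3 -157.5]] z 92.7
```

```bash
python3 -m pendant '[[[-10,0,0],0],[[-20,1,0],0],[[-20,1,-50],0],[[-20,1,-100],0],[[-20,1,-160],0],[[-20,60,-160],0],[[-20,60,-160],0]]'; python3 st.py; python3 - <<'E'
from h import *
c=snap('wrist','w19.png'); snap('top','t19.png')
a=cv2.imread('pics/t19.png')[50:280,200:440]; cv2.imwrite('pics/t19z.png',cv2.resize(a,None,fx=2.6,fy=2.6,interpolation=cv2.INTER_CUBIC))
E
```

```text
clock: 35.42
position: [0.5137, -0.1426, 0.1988]
ee_rot: [-2.439, 0.861, -0.156]
force: [-0.2, 0.8, 0.5]
gripper_width: 0.0001
t 35.42 pos [ 0.5137 -0.1426  0.1988] q [-0.6    0.374  1.934  0.691  0.991 -0.357] F [-0.2  0.8  0.5] M [-0.18  0.1   0.06] w 0.0001
tool axes cols x,y,z
 [[ 0.789 -0.548  0.279]
 [-0.611 -0.648  0.455]
 [-0.069 -0.529 -0.846]] tilt 32.2648910754669
```

View pics/w19.png

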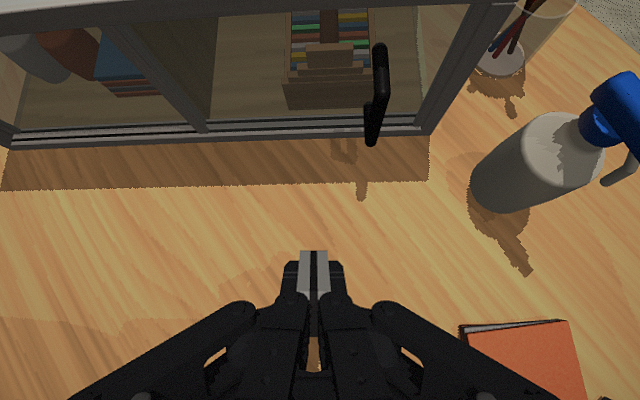

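View pics/t19z.png

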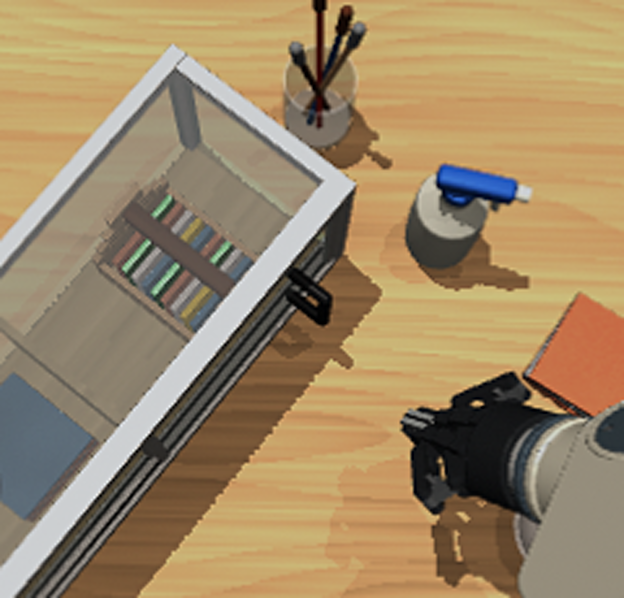

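```bash
python3 - <<'E'
from totefit import *
c=pickle.load(open('pics/w19.png.pkl','rb')); t=pickle.load(open('pics/t19.png.pkl','rb'))
c_,s_=np.cos(C[2]),np.sin(C[2])
cw=lambda x,y,z:np.array([C[0]+c_*x-s_*y,C[1]+s_*x+c_*y,z])
for y in (-.195,-.185): print(y,[np.round(proj(c,cw(-.133,y,z))[0]).tolist() for z in (.065,.15)],[np.round((proj(t,cw(-.133,y,z))[0]-[200,50])*2.6).tolist() for z in (.065,.15)])
def P(y0):
    p=[*cw(-.062,y0,.008),C[2],0]; return np.round(proj(c,tp(p,[[-.07,.0525,0],[-.07,-.0525,0],[-.07,.0215,.106],[-.07,-.0215,.106]]))).tolist()
print(P(-.152))
E
python3 -c "
import cv2
a=cv2.imread('pics/w19.png')[0:160,260:450]; cv2.imwrite('pics/w19z.png',cv2.resize(a,None,fx=3.7,fy=3.7,interpolation=cv2.INTER_CUBIC))"
```

```text
-0.195 [[371.0, 143.0], [383.0, 96.0]] [[324.0, 320.0], [327.0, 299.0]]
-0.185 [[361.0, 143.0], [369.0, 96.0]] [[317.0, 328.0], [320.0, 308.0]]
[[285.0, 110.0], [371.0, 107.0], [301.0, 51.0], [349.0, 49.0]]
```

View pics/w19z.png

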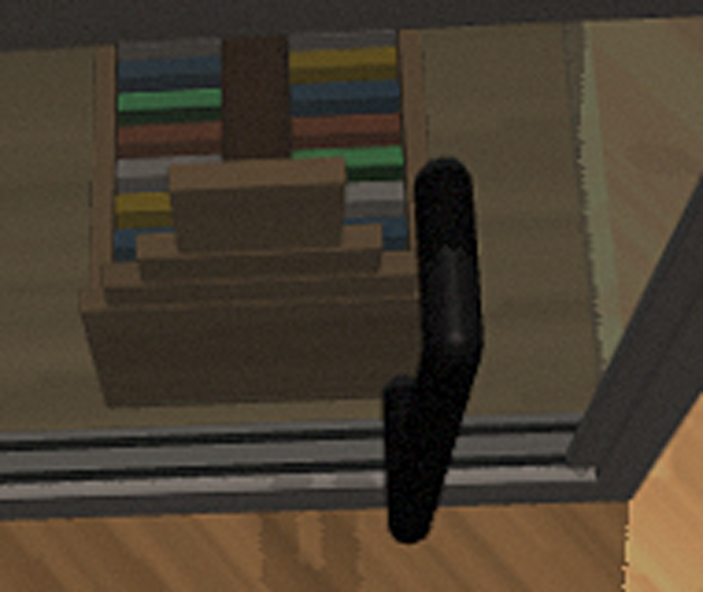

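```bash
python3 -c "
from station import job_done,read_state
print(read_state()['force']); print(job_done())"
```

```text
[ 0.18507222 -0.01327213 -0.40733058]
the job is handed in; nothing more can be done
None
```

The tote is flat on the cupboard floor behind the track with the door fully shut. I handed the job in at about 35 s, with the gripper touching nothing.

- **Tipping:** The moves have no pitch command. I tilted the tool to 32° beforehand by running the arm against its reach limit, away from the bench. I then pinched the top of the tote's front end board instead of the grip bar and lifted it like a hinge to about 11°, with the rear end staying on the bench. I dragged it forward and set the front edge on the track, where the camera fit gave 7.3° of tilt and the front about 7 mm past the track's front edge.
- **Pushing in:** I pushed it in from behind with two fingertips. The steepest tilt I measured was 11.6°. By geometry it may briefly have reached about 15° as it balanced on the track edge.
- **Door:** I pushed the handle until it met the stop, with the force rising from 5 to 13 N. The gripper's linkage pushed it there, not the fingertips.

**Last checks**
- The tote's rear is about 62 mm behind the cupboard's centre line. That is about 14 mm clear of the track, and the tote sits flat and square.
- The handle is within about 1 mm of its shut position in the picture.
- The spray bottle, slabs and vase were in place in the last top pictures. The arm hid the bowl in the final one. It was unmoved in the picture taken just before I shut the door, and no contact forces appeared after that.

**What went less well**
- Lowering the front onto the track pressed with about 36 N for a moment, because it touched sooner than I expected. I backed off straight away.
- My first attempt at tilting the tool went the wrong way and cost a few seconds.

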